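Build a cell-strainer cascade on a 50 ml tube

TASK

Set up the straining cascade on the open 50 ml tube in the green rack: push the blue (finest) strainer into the tube's mouth, then the white one into the blue, then the yellow (coarsest) into the white, and last the grey funnel into the yellow. Add them one at a time in that order, each straight and fully down on the rim below, and let go of each. Leave the orange screw cap and the small dish on the bench where they are.

Things in the scene. Friction and masses are not known exactly. Their poses are not given: they have to be found in the camera images.
- strainer_blue: Blue round strainer cup (finest mesh), 36 mm tall, 15 g, standing on its nose. Lower 12 mm: tapered nose, 20 mm wide at the foot, 25 mm at the flat 35 mm shoulder. Above: cup, outside 35 mm, mouth 28 mm, 20 mm deep. Origin: centre of the foot; z up; yaw is free. Nose goes 12 mm into the tube mouth, shoulder on its rim. Grip the cup, fingertips 14+ mm above the origin to clear the piece below.
- strainer_white: White round strainer cup (medium mesh), 36 mm tall, 15 g, standing on its nose. Lower 12 mm: tapered nose, 20 mm wide at the foot, 25 mm at the flat 35 mm shoulder. Above: cup, outside 35 mm, mouth 28 mm, 20 mm deep. Origin: centre of the foot; z up; yaw is free. Nose goes 12 mm into the blue cup, shoulder on its rim. Grip the cup, fingertips 14+ mm above the origin to clear the piece below.
- strainer_yellow: Yellow round strainer cup (coarsest mesh), 36 mm tall, 15 g, standing on its nose. Lower 12 mm: tapered nose, 20 mm wide at the foot, 25 mm at the flat 35 mm shoulder. Above: cup, outside 35 mm, mouth 28 mm, 20 mm deep. Origin: centre of the foot; z up; yaw is free. Nose goes 12 mm into the white cup, shoulder on its rim. Grip the cup, fingertips 14+ mm above the origin to clear the piece below.
- funnel: Grey plastic funnel, 52 mm tall, 30 g, standing on its nose, top-heavy. Lower 12 mm: the same tapered nose as the strainers, below a flat shoulder 35 mm across. Then a cone widening to 52 mm; the top 20 mm (32 to 52 mm above the origin) is an upright band 52 mm wide: grip it there. Origin: centre of the foot; z up; yaw is free. Nose goes 12 mm into the yellow cup, shoulder on its rim.
- tube_open: The one tube in the rack without a cap: milky white, 118 mm from bench to rim, 33 mm outside, open mouth 27.5 mm across, held firmly upright in the rack (fixed), in any of its four places. Origin: on the tube's axis at bench level, so the centre of the mouth is 118 mm straight above it.
- rack: Green rack, a single row of four 50 ml tubes along its own x axis at x = -84, -28, 28, 84 mm; 244 mm long (x), 62 mm wide (y), 78 mm high, fixed, on the left or the right of the bench. Three of the tubes wear orange screw caps (35 mm across, tops 120 mm above the bench), one is the open tube. Origin: centre of its underside.
- tip_box: Opened box of pipette tips (grey box, brown-red plate, pale yellow tips), 122 x 82 mm, 68 mm high, fixed, on the side of the bench away from the rack; its clear lid (126 x 86 mm, 28 mm high) lies 135 mm from it towards its own +x. Origin: centre of its underside. Not part of the job.
- loose_cap: Orange screw cap of the open tube, 35 mm diameter, 14.5 mm high, lying on the bench among the strainers. Origin: centre of its underside. Loose; to be left alone.
- dish: Small clear round dish with lid, 60 mm diameter, 14.5 mm high, a white label patch on the lid, lying on the bench among the strainers. Origin: centre of its underside. Loose; to be left alone.
Mind the look-alikes: they are no part of the job. Several things have the shape of the strainer_blue; the one meant has the colours described above.

How it is judged:
By the outcome, as a careful person would: the job done as asked, in the order asked, and still so for the second after the job is handed in, with the robot touching nothing.
It also fails if it takes over 118 s, if anything falls off the work surface, if the arm or the gripper's body presses on something with over 40 N, if the wrist force passes 120 N, or if a joint passes its speed limit or range.

ROBOT

A 6-joint arm with a two-finger parallel gripper is mounted at the origin on the work surface. World frame = base frame: x ahead of the robot, y to its left, z up, the work surface at z = 0. Lengths are in m, angles in rad, forces in N, time in s.
With the tool pointing down it reaches from about 0.225 to 0.875 m from the base axis. Payload 3.4 kg.
Tool frame: the origin (TCP) lies between the finger pads; the fingertips stand 11 mm ahead of it and the grasp point (between the pads) lies 8 mm behind it (tips_ahead is the distance from the TCP to the fingertips, in m); z points along the fingers, x is the direction in which the jaws open and shut, and the axes are right-handed (so a half turn about z gives the same grasp; the last joint's range is limited). The gripper opens to 85 mm and grips with 20 to 120 N. Pads are 22 mm wide; open, the fingers measure 114 mm over their backs; the gripper's body (76 mm by 85 mm) begins 54 mm behind the grasp point. The pads swing forward as they close: fully open they stand 13 mm farther back than shut.
Start: joints at [-1.277, 0.276, 1.505, -0, 1.361, -0.121], TCP at [0.232, -0.526, 0.242] pointing down, gripper open.
Joint ranges: [-2.89, 2.89], [-0.75, 2.08], [0.22, 2.7], [-1.18, 4.32], [0.11, 2.71], [-2.7, 2.7]. Speed limits (rad/s): [2.57, 2.57, 3.14, 3.14, 3.14, 3.14].

INTERFACE

Orientations are given as a unit quaternion [w, x, y, z].
In Python, from rig import get_state, get_image, sign_off, masks_of, tips_ahead gives the robot as it stands.
- The arm moves only by the tool play_rows, never from a script. Its argument "series" is a list of rows, each an object of numbers: "fingers": the closure, from -1 (fully open) to 1 (shut); "dx", "dy", "dz": the shift along the world's x, y, z in mm; "turn": the turn about the world's z in rad. A call has 1 to 20 rows; each row shifts and turns the pose as measured when the row begins; what a row does not reach is not made up. A row lasts 1/12 s, in which the tool goes at most 41.7 mm and 7.16 degrees, less where a joint would pass 70% of its speed; a pose out of reach is approached as far as the arm can. A call with a gripper value outside its range is refused whole. The fingers move at their own pace and stop on an object; "squeeze" is the grip in N (left out, the last holds). Time passes only in rows, so rows that do not move let the fingers close. It gives the time, the measured TCP pose, the force and the opening at its end, in the units of the state.
- get_state(): the state, without advancing time (a new reading comes with each control period).
- get_image(name): name is "scene" or "top"; returns a dict with "pixels" (384x512x3 uint8, red, green, blue), "vfov" (degrees; the focal length in pixels is half the picture's height over the tangent of half this angle, whatever the lens; pixels are square), "cx", "cy" (the principal point, pixels), "dist" ([k1, k2, p1, p2, k3] as OpenCV has them; the pictures are not rectified), "rvec" (rotation vector, rad) and "tvec" (3), from world to camera coordinates, as OpenCV has them. Camera axes: x right, y down, z forward; pixel columns grow to the right and rows downward; lengths in m; the calibration is good to about 2 mm. A picture is of the moment at which its call begins. There is no depth.
- sign_off(): hands the job in, once; it reports no verdict.
Trained networks look in a picture, given as the dict that the camera call returned (one of the last four; its "shot" number tells which), for a name from the list of things; names that differ only in an ending like _2 or _b are one class to them, and where a whole thing is asked for, a point or a joint stands for the part that bears it (a point fixed in the world has none). Each returns a list of dicts, best first, with "p" (0 to 1); they miss things now and then, are a little off and sometimes report something else, mostly with a low value. They report only what shows in the picture. A call takes as long as a camera call. They do not tell look-alikes from the thing itself.
- masks_of(picture, label): "region" (384x512 bool, what is visible of it) and "xy" ([column, row] in pixels, amid what is visible of it).
The state is a dict: "clock": time; "qpos": joint angles; "qd": joint speeds; "effort": joint torques, N m; "position": TCP position; "ee_rot": TCP orientation; "contact_force": force on the tool from outside, world axes, zero at the start; "moment": the same for the moment, N m; "width": finger opening in m.
Only numpy, scipy, OpenCV 4.12 (cv2) and the standard library are available. Lean on these libraries where they do the work, as an engineer would, in place of code of your own. Each camera call takes 0.05 s, during which the arm holds its last target. There are 200 camera calls.

## Working session

There is one attempt and no reset: what is moved stays moved. The work goes in short steps, Python scripts to look and compute and a tool call to move; the robot and the scene stay as the last step left them, time stands still between calls to the robot, and variables do not carry over. Pictures are saved under pics/ and viewed, about 12 in all and at most 16, crops included, and the job is handed in when it is done.

Besides the shell and the picture viewer there is one more tool, called as name([rows], argument=value, ...), one row to a line, values as JSON. play_rows: Moves the arm, as the interface text tells. Its arguments: {"type":"object","properties":{"series":{"type":"array"},"squeeze":{"type":"number"}},"required":["series"]}

```bash
mkdir -p pics; cat > h.py <<'E'
import numpy as np, cv2
from rig import *
def cam(d):
    f=d["pixels"].shape[0]/2/np.tan(np.radians(d["vfov"])/2)
    return np.array([[f,0,d["cx"]],[0,f,d["cy"]],[0,0,1.]]),np.array(d["dist"],float),np.array(d["rvec"],float),np.array(d["tvec"],float)
def ray(d,uv,z):
    K,D,r,t=cam(d);R=cv2.Rodrigues(r)[0]
    p=cv2.undistortPoints(np.array([[uv]],float),K,D)[0,0]
    c=-R.T@t;v=R.T@np.array([p[0],p[1],1]);return c+v*(z-c[2])/v[2]
def proj(d,P):
    K,D,r,t=cam(d);return cv2.projectPoints(np.array(P,float).reshape(-1,3),r,t,K,D)[0][:,0]
def save(d,n,box=None,s=1):
    im=d["pixels"][:,:,::-1]
    if box: im=im[box[1]:box[3],box[0]:box[2]]
    cv2.imwrite("pics/"+n,cv2.resize(im,None,fx=s,fy=s,interpolation=cv2.INTER_CUBIC))
E
python3 - <<'E'
from h import *
s=get_state();print(s)
for n in("top","scene"):
    d=get_image(n);save(d,n+"0.png",None,1.5)
    K,D,r,t=cam(d);print(n,K[0,0],"cam pos",-cv2.Rodrigues(r)[0].T@t)
    for l in("strainer_blue","strainer_white","strainer_yellow","funnel","tube_open","loose_cap","dish","rack","tip_box"):
        for m in masks_of(d,l): 
            R=m["region"];px=d["pixels"][R].mean(0).round() if R.any() else None
            print(l,round(m["p"],2),np.round(m["xy"]),R.sum(),px,ray(d,m["xy"],0.0).round(3))
E
```

```text
{'clock': 0.0, 'qpos': array([-1.27701521e+00,  2.76596851e-01,  1.50613495e+00, -1.41322334e-05,
        1.36068661e+00, -1.20987307e-01]), 'qd': array([ 3.49177396e-04,  6.30988599e-05, -7.86239773e-04, -5.88257045e-05,
        6.08421160e-04,  3.70977727e-04]), 'effort': array([-2.76255441e-04, -4.16773403e+01, -2.45804983e+01, -2.67956975e-04,
        1.10872131e-02,  1.62953461e-05]), 'position': array([ 0.2315622 , -0.52575958,  0.24143791]), 'ee_rot': array([-5.82106280e-04,  8.37549863e-01, -5.46360132e-01, -7.03241386e-04]), 'contact_force': array([-0.12657847,  0.16101836, -0.62128898]), 'moment': array([-0.00742943, -0.04591369,  0.03966771]), 'width': 0.08547653955858663}
top 364.5176691579978 cam pos [0.43314178 0.00538432 0.95486671]
strainer_blue 0.65 [198. 161.] 137 [145.  43.  40.] [0.703 0.159 0.   ]
strainer_blue 0.49 [209. 185.] 146 [ 33.  60. 148.] [0.638 0.128 0.   ]
strainer_blue 0.49 [182. 193.] 157 [171. 114. 133.] [0.614 0.198 0.   ]
strainer_blue 0.24 [371. 226.] 2291 [ 64. 142.  85.] [ 0.53  -0.305  0.   ]
strainer_white 0.69 [255. 194.] 156 [164. 167. 164
[... 831 characters left out ...]
 [0.586 0.209 0.   ]
strainer_white 0.73 [265. 200.] 260 [194. 193. 189.] [0.586 0.01  0.   ]
strainer_yellow 0.47 [189. 164.] 215 [183. 156.  67.] [ 0.444 -0.138  0.   ]
funnel 0.94 [288. 141.] 451 [115. 118. 120.] [0.436 0.11  0.   ]
tube_open 0.79 [105. 149.] 275 [164. 168. 165.] [ 0.348 -0.327 -0.   ]
loose_cap 0.67 [258. 163.] 200 [218. 132.  76.] [0.48  0.021 0.   ]
dish 0.97 [205. 226.] 599 [215. 219. 220.] [ 0.617 -0.133  0.   ]
rack 0.78 [122. 212.] 2559 [ 62. 131.  76.] [ 0.537 -0.305 -0.   ]
rack 0.61 [253. 163.] 177 [229. 138.  77.] [0.478 0.01  0.   ]
rack 0.34 [317. 198.] 243 [ 30.  54. 152.] [0.611 0.126 0.   ]
tip_box 0.58 [376. 143.] 2163 [156. 138. 117.] [0.495 0.317 0.   ]
```

View pics/top0.png

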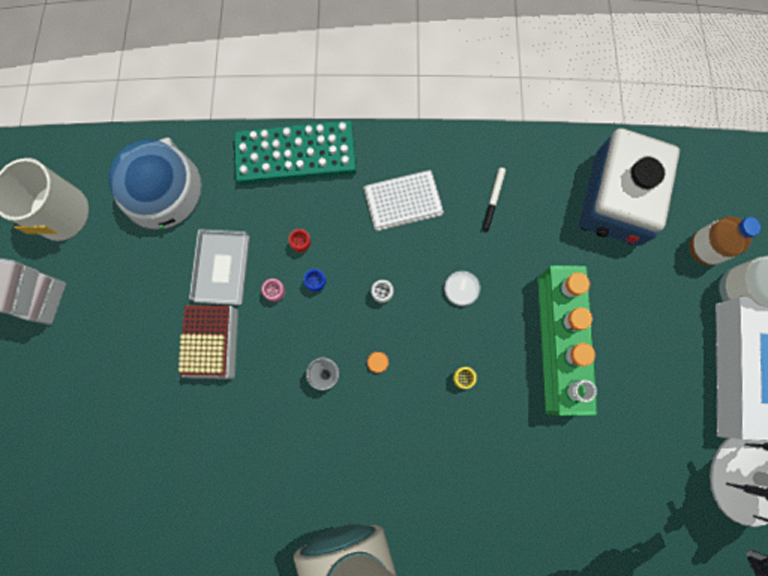

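View pics/scene0.png

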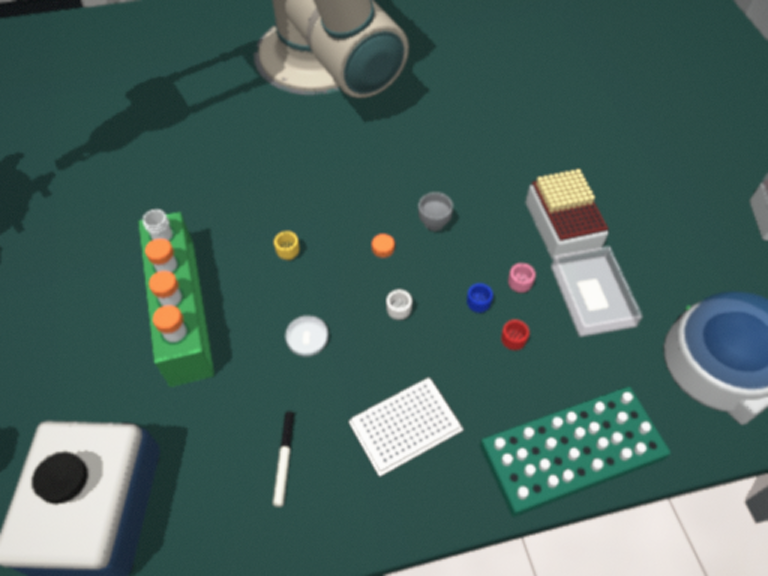

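Candidates for blue (top, px of the 512 image): blue cup (209,186), red cup (199,160), pink cup (182,193), large blue centrifuge (far off). By description: (209,186). The orange caps on the rack are not the loose one at (251,242).

```bash
cat > fit.py <<'E'
from h import *
from scipy.optimize import least_squares
PR={"s":[(0,10),(12,12.5),(12,17.5),(36,17.5)],"funnel":[(0,10),(12,12.5),(12,17.5),(32,26),(52,26)],
"loose_cap":[(0,17.5),(14.5,17.5)],"dish":[(0,30),(14.5,30)],"tube_open":[(78,16.5),(118,16.5)]}
A=np.linspace(0,2*np.pi,48,endpoint=False)
def sil(d,xy,prof,z0=0):
    P=np.array([[xy[0]+r/1e3*np.cos(a),xy[1]+r/1e3*np.sin(a),z0+z/1e3] for z,r in prof for a in A])
    return cv2.convexHull(proj(d,P).astype(np.float32))[:,0]
def hc(h):
    m=cv2.moments(h.reshape(-1,1,2));return np.array([m["m10"],m["m01"]])/m["m00"]
def reg(d,l,near=None):
    ms=masks_of(d,l)
    if near is not None: ms=[m for m in ms if np.hypot(*(np.array(m["xy"])-near))<12]
    if not ms: return None
    R=ms[0]["region"];v,u=np.nonzero(R);return np.array([u.mean(),v.mean()]),R
def locate(ds,l,guess,z0=0):
    prof=PR.get(l,PR["s"]);obs=[]
    for d in ds:
        o=reg(d,l,hc(sil(d,guess,prof,z0)))
        if o is not None: obs.append((d,o[0]))
    f=lambda x:np.concatenate([hc(sil(d,x,prof,z0))-c for d,c in obs])
    s=least_squares(f,guess);each=[least_squares(lambda x:hc(sil(d,x,prof,z0))-c,guess).x for d,c in obs]
    return s.x,each
E
python3 - <<'E'
from fit import *
ds=[get_image("top"),get_image("scene")]
G={"strainer_blue":(.625,.127),"strainer_white":(.6,.007),"strainer_yellow":(.456,-.138),"funnel":(.45,.107),"tube_open":(.39,-.325),"loose_cap":(.48,.017),"dish":(.622,-.137)}
outs=[]
for l,g in G.items():
    x,e=locate(ds,l,g);print(l,x.round(4),[i.round(4) for i in e])
    row=[]
    for d in ds:
        im=cv2.resize(d["pixels"][:,:,::-1],None,fx=4,fy=4,interpolation=cv2.INTER_CUBIC)
        for z,r in PR.get(l,PR["s"])[-1:]+PR.get(l,PR["s"])[:1]:
            p=proj(d,[[x[0]+r/1e3*np.cos(a),x[1]+r/1e3*np.sin(a),z/1e3] for a in A])
            cv2.polylines(im,[np.int32(p*4+1.5)],True,(255,0,255) if z>20 else (0,255,0),1)
        c=(hc(sil(d,x,PR.get(l,PR["s"])))*4).astype(int);row.append(im[c[1]-95:c[1]+95,c[0]-95:c[0]+95])
    outs.append(np.vstack(row))
cv2.imwrite("pics/fit1.png",np.hstack(outs[:4]));cv2.imwrite("pics/fit2.png",np.hstack(outs[4:]))
E
```

```text
strainer_blue [0.626  0.1234] [array([0.6285, 0.1221]), array([0.6241, 0.1243])]
strainer_white [0.6075 0.0063] [array([0.6099, 0.006 ]), array([0.6052, 0.0068])]
strainer_yellow [ 0.4611 -0.1339] [array([ 0.4625, -0.1355]), array([ 0.4595, -0.1326])]
funnel [0.4648 0.1026] [array([0.4663, 0.1008]), array([0.4618, 0.1046])]Traceback (most recent call last):
  File "<stdin>", line 6, in <module>
  File "fit.py", line 22, in locate
    s=least_squares(f,guess);each=[least_squares(lambda x:hc(sil(d,x,prof,z0))-c,guess).x for d,c in obs]
    return func(*args, **kwargs)
    vector_fun = VectorFunction(
        fun_wrapped,
    ...<6 lines>...
        workers=workers
    )
    self._update_fun()
    ~~~~~~~~~~~~~~~~^^
    self.f = self.fun_wrapped(xp_copy(self.x))
             ~~~~~~~~~~~~~~~~^^^^^^^^^^^^^^^^^
    return np.atleast_1d(self.fun(x))
                         ~~~~~~~~^^^
    return self.f(x, *self.args, **self.kwargs)
           ~~~~~~^^^^^^^^^^^^^^^^^^^^^^^^^^^^^^
  File "fit.py", line 21, in <lambda>
    f=lambda x:np.concatenate([hc(sil(d,x,prof,z0))-c for d,c in obs])
               ~~~~~~~~~~~~~~^^^^^^^^^^^^^^^^^^^^^^^^^^^^^^^^^^^^^^^^^
ValueError: need at least one array to concatenate
```

```bash
python3 - <<'E'
from fit import *
ds=[get_image("top"),get_image("scene")]
gt=ray(ds[0],(391,260),.1)[:2]; print(gt, ray(ds[1],(105,149),.1))
G={"strainer_blue":(.625,.124),"strainer_white":(.6,.007),"strainer_yellow":(.46,-.135),"funnel":(.46,.104),"tube_open":gt,"loose_cap":(.48,.017),"dish":(.622,-.137)}
outs=[]
for l,g in G.items():
    x,e=locate(ds,l,g);print(l,x.round(4),[i.round(4) for i in e])
    row=[]
    for d in ds:
        im=cv2.resize(d["pixels"][:,:,::-1],None,fx=4,fy=4,interpolation=cv2.INTER_CUBIC)
        for z,r in PR.get(l,PR["s"])[-1:]+PR.get(l,PR["s"])[:1]:
            p=proj(d,[[x[0]+r/1e3*np.cos(a),x[1]+r/1e3*np.sin(a),z/1e3] for a in A])
            cv2.polylines(im,[np.int32(p*4+1.5)],True,(255,0,255) if z>20 else (0,255,0),1)
        c=(hc(sil(d,x,PR.get(l,PR["s"])))*4).astype(int);row.append(im[c[1]-95:c[1]+95,c[0]-95:c[0]+95])
    outs.append(np.vstack(row))
cv2.imwrite("pics/fit1.png",np.hstack(outs[:4]));cv2.imwrite("pics/fit2.png",np.hstack(outs[4:]))
E
```

```text
[ 0.43980825 -0.31761141] [ 0.43309673 -0.30650827  0.1       ]
strainer_blue [0.6269 0.1224] [array([0.6297, 0.1226]), array([0.6246, 0.1229])]
strainer_white [0.6076 0.0066] [array([0.61  , 0.0062]), array([0.6056, 0.0066])]
strainer_yellow [ 0.4592 -0.1344] [array([ 0.4609, -0.1353]), array([ 0.4568, -0.1339])]
funnel [0.4645 0.1021] [array([0.4657, 0.101 ]), array([0.4624, 0.1035])]
tube_open [ 0.437  -0.3079] [array([ 0.4397, -0.3089]), array([ 0.433 , -0.3075])]
loose_cap [0.4839 0.0123] [array([0.4839, 0.0123])]
dish [ 0.617  -0.1345] [array([ 0.6196, -0.1349]), array([ 0.6149, -0.134 ])]
```

View pics/fit1.png

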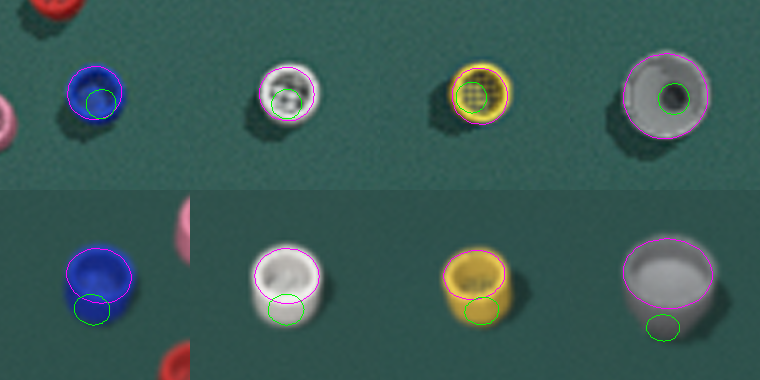

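View pics/fit2.png

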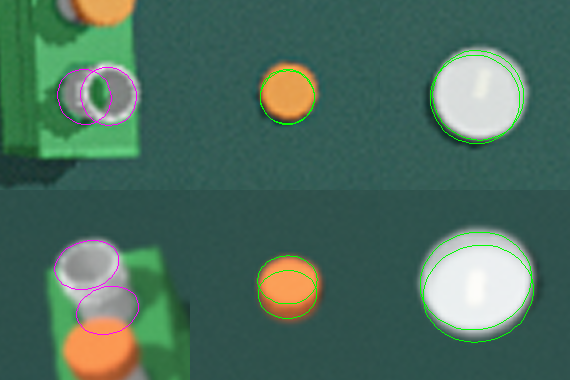

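Blue fit at (0.627, 0.122) confirmed by the crop; the red and pink look-alikes are at its edges. Moving above blue with jaws along y.

play_rows([
  {"fingers": -0.4,"dx": 20,"dy": 32.5,"dz": 0,"turn": -0.021},
  {"fingers": -0.4,"dx": 20,"dy": 32.5,"dz": 0,"turn": -0.021},
  {"fingers": -0.4,"dx": 20,"dy": 32.5,"dz": 0,"turn": -0.021},
  {"fingers": -0.4,"dx": 20,"dy": 32.5,"dz": 0,"turn": -0.021},
  {"fingers": -0.4,"dx": 20,"dy": 32.5,"dz": 0,"turn": -0.021},
  {"fingers": -0.4,"dx": 20,"dy": 32.5,"dz": 0,"turn": -0.021},
  {"fingers": -0.4,"dx": 20,"dy": 32.5,"dz": 0,"turn": -0.021},
  {"fingers": -0.4,"dx": 20,"dy": 32.5,"dz": 0,"turn": -0.021},
  {"fingers": -0.4,"dx": 20,"dy": 32.5,"dz": 0,"turn": -0.021},
  {"fingers": -0.4,"dx": 20,"dy": 32.5,"dz": 0,"turn": -0.021},
  {"fingers": -0.4,"dx": 20,"dy": 32.5,"dz": 0,"turn": -0.021},
  {"fingers": -0.4,"dx": 20,"dy": 32.5,"dz": 0,"turn": -0.021},
  {"fingers": -0.4,"dx": 20,"dy": 32.5,"dz": 0,"turn": -0.021},
  {"fingers": -0.4,"dx": 20,"dy": 32.5,"dz": 0,"turn": -0.021},
  {"fingers": -0.4,"dx": 20,"dy": 32.5,"dz": 0,"turn": -0.021},
  {"fingers": -0.4,"dx": 20,"dy": 32.5,"dz": 0,"turn": -0.021},
  {"fingers": -0.4,"dx": 20,"dy": 32.5,"dz": 0,"turn": -0.021},
  {"fingers": -0.4,"dx": 20,"dy": 32.5,"dz": 0,"turn": -0.021},
  {"fingers": -0.4,"dx": 20,"dy": 32.5,"dz": 0,"turn": -0.021},
  {"fingers": -0.4,"dx": 15,"dy": 30,"dz": 0,"turn": -0.016},
], squeeze=30)

```text
clock: 4.07
position: [0.6363, 0.1466, 0.2443]
ee_rot: [-0.002, -0.695, 0.719, -0.005]
contact_force: [0.2, -0.4, -0.9]
width: 0.06
```

```bash
cat >> h.py <<'E'
def jaw(s):
    from scipy.spatial.transform import Rotation as R
    q=s["ee_rot"];M=R.from_quat([q[1],q[2],q[3],q[0]]).as_matrix();return np.degrees(np.arctan2(M[1,0],M[0,0])),M[:,2].round(4)
def st():
    s=get_state();print("t",round(s["clock"],2),"p",(s["position"]*1e3).round(1),"jaw",jaw(s),"w",round(s["width"]*1e3,1),"F",s["contact_force"].round(1),"tips",tips_ahead() if callable(tips_ahead) else tips_ahead);return s
E
python3 -c "
from h import *;st()"
```

```text
t 4.07 p [636.3 146.6 244.3] jaw (np.float64(-91.95614578342912), array([ 0.0049, -0.0105, -0.9999])) w 60.0 F [ 0.2 -0.4 -0.9] tips 0.011
```

play_rows([
  {"fingers": -0.4,"dx": -9,"dy": -24,"dz": -34,"turn": 0.034},
  {"fingers": -0.4,"dz": -35},
  {"fingers": -0.4,"dz": -35},
  {"fingers": -0.4,"dz": -35},
  {"fingers": -0.4},
  {"fingers": -0.4},
])

```text
invalid input at $.series[1]: expected keys fingers, dx, dy, dz, turn
```

```bash
python3 -c "
from fit import *
s=st()
ds=[get_image('top'),get_image('scene')]
for d,n in zip(ds,('a','b')):
    p=proj(d,[.627,.1225,.03])[0].astype(int)
    save(d,n+'.png',(p[0]-45,p[1]-45,p[0]+45,p[1]+45),4)
import cv2
cv2.imwrite('pics/hover.png',np.hstack([cv2.imread('pics/a.png'),cv2.imread('pics/b.png')]))
"
```

```text
t 4.07 p [636.3 146.6 244.3] jaw (np.float64(-91.95614578342912), array([ 0.0049, -0.0105, -0.9999])) w 60.0 F [ 0.2 -0.4 -0.9] tips 0.011
```

View pics/hover.png

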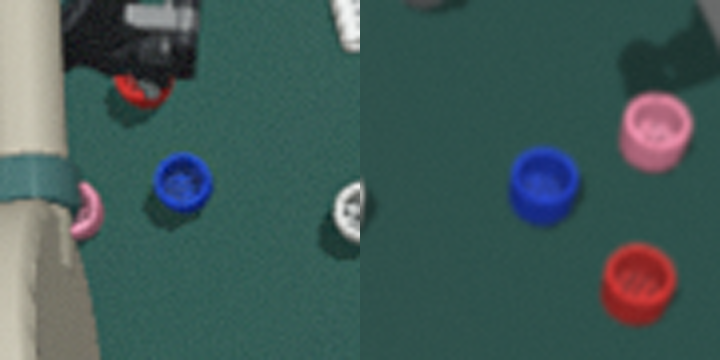

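The close crop shows the blue cup at its centre, unmoved, with pink and red beside it. All keys are required in each row; resending.

play_rows([
  {"fingers": -0.4,"dx": -9,"dy": -24,"dz": -34,"turn": 0.034},
  {"fingers": -0.4,"dx": 0,"dy": 0,"dz": -35,"turn": 0},
  {"fingers": -0.4,"dx": 0,"dy": 0,"dz": -35,"turn": 0},
  {"fingers": -0.4,"dx": 0,"dy": 0,"dz": -30,"turn": 0},
  {"fingers": -0.4,"dx": 0,"dy": 0,"dz": 0,"turn": 0},
  {"fingers": -0.4,"dx": 0,"dy": 0,"dz": 0,"turn": 0},
])

```text
clock: 4.67
position: [0.6281, 0.1245, 0.1079]
ee_rot: [-0.001, 0.712, -0.703, 0.008]
contact_force: [0.8, 0.5, 0.3]
width: 0.0603
```

```bash
python3 -c "
from h import *
s=st()
"
```

```text
t 4.67 p [628.1 124.5 107.9] jaw (np.float64(-89.27905344279826), array([ 0.0123, -0.0092, -0.9999])) w 60.3 F [0.8 0.5 0.3] tips 0.011
```

play_rows([
  {"fingers": -0.4,"dx": -1,"dy": -2,"dz": -20,"turn": 0},
  {"fingers": -0.4,"dx": 0,"dy": 0,"dz": -20,"turn": 0},
  {"fingers": -0.4,"dx": 0,"dy": 0,"dz": -20,"turn": 0},
  {"fingers": -0.4,"dx": 0,"dy": 0,"dz": -15,"turn": 0},
  {"fingers": -0.4,"dx": 0,"dy": 0,"dz": 0,"turn": 0},
  {"fingers": -0.4,"dx": 0,"dy": 0,"dz": 0,"turn": 0},
])

```text
clock: 5.17
position: [0.6353, 0.1207, 0.044]
ee_rot: [-0.008, 0.711, -0.703, 0.014]
contact_force: [-0.1, 1.2, -0.1]
width: 0.0599
```

```bash
python3 -c "
from h import *
s=st()
"
```

```text
t 5.17 p [635.3 120.7  44. ] jaw (np.float64(-89.34721170730784), array([ 0.0322, -0.0087, -0.9994])) w 59.9 F [-0.1  1.2 -0.1] tips 0.011
```

play_rows([
  {"fingers": -0.4,"dx": 0,"dy": 0,"dz": 20,"turn": 0},
  {"fingers": -0.4,"dx": 0,"dy": 0,"dz": 20,"turn": 0},
  {"fingers": -0.4,"dx": 0,"dy": 0,"dz": 20,"turn": 0},
  {"fingers": -0.4,"dx": 0,"dy": 0,"dz": 0,"turn": 0},
  {"fingers": -0.4,"dx": 0,"dy": 0,"dz": 0,"turn": 0},
])

```text
clock: 5.58
position: [0.6399, 0.1203, 0.117]
ee_rot: [-0.013, 0.711, -0.703, 0.019]
contact_force: [-0.6, 0.3, -0.3]
width: 0.0596
```

```bash
python3 -c "
from h import *
s=st()
s=st();print(s['qpos'],s['qd'])
"
```

```text
t 5.58 p [639.9 120.3 117. ] jaw (np.float64(-89.37138760937911), array([ 0.0456, -0.008 , -0.9989])) w 59.6 F [-0.6  0.3 -0.3] tips 0.011
t 5.58 p [639.9 120.3 117. ] jaw (np.float64(-89.37138760937911), array([ 0.0456, -0.008 , -0.9989])) w 59.6 F [-0.6  0.3 -0.3] tips 0.011
[ 0.08546232  0.45345584  1.55367247 -0.01338679  1.08974531  1.65102241] [-0.00156127 -0.05290234 -0.05917249 -0.00028272  0.01868832 -0.00237446]
```

play_rows([
  {"fingers": -0.4,"dx": 0,"dy": 0,"dz": 0,"turn": 0},
  {"fingers": -0.4,"dx": 0,"dy": 0,"dz": 0,"turn": 0},
  {"fingers": -0.4,"dx": 0,"dy": 0,"dz": 0,"turn": 0},
])

```text
clock: 5.83
position: [0.6408, 0.1202, 0.1194]
ee_rot: [-0.015, 0.711, -0.703, 0.02]
contact_force: [0.3, 0.2, -0.4]
width: 0.0597
```

```bash
python3 -c "
from h import *
s=st();print(s['qpos'],s['qd'])
"
```

```text
t 5.83 p [640.8 120.2 119.4] jaw (np.float64(-89.3773898953488), array([ 0.05  , -0.0077, -0.9987])) w 59.7 F [ 0.3  0.2 -0.4] tips 0.011
[ 0.08526139  0.45062668  1.55227476 -0.01341148  1.08954197  1.65090201] [-0.00013325  0.00256444  0.00621931 -0.0003301   0.00222106 -0.00071747]
```

play_rows([
  {"fingers": -0.4,"dx": 0,"dy": 0,"dz": 0,"turn": 0},
  {"fingers": -0.4,"dx": 0,"dy": 0,"dz": 0,"turn": 0},
  {"fingers": -0.4,"dx": 0,"dy": 0,"dz": 0,"turn": 0},
  {"fingers": -0.4,"dx": 0,"dy": 0,"dz": 0,"turn": 0},
  {"fingers": -0.4,"dx": 0,"dy": 0,"dz": 0,"turn": 0},
  {"fingers": -0.4,"dx": 0,"dy": 0,"dz": 0,"turn": 0},
])

```text
clock: 6.33
position: [0.6386, 0.12, 0.1155]
ee_rot: [-0.012, 0.711, -0.703, 0.018]
contact_force: [-0.1, -0.4, 1.4]
width: 0.0596
```

```bash
python3 -c "
from h import *
s=st();print(s['qpos'],s['qd'])
"
```

```text
t 6.33 p [638.6 120.  115.5] jaw (np.float64(-89.3685041198069), array([ 0.0425, -0.0083, -0.9991])) w 59.6 F [-0.1 -0.4  1.4] tips 0.011
[ 0.08529169  0.45460853  1.55591322 -0.01343432  1.08947552  1.65085166] [ 0.00146067  0.00589711  0.00183436  0.00038054 -0.00021035 -0.0008921 ]
```

play_rows([
  {"fingers": -0.4,"dx": -7,"dy": 0,"dz": 0,"turn": 0},
  {"fingers": -0.4,"dx": -7,"dy": 0,"dz": 0,"turn": 0},
])

```text
clock: 6.5
position: [0.6251, 0.1199, 0.1149]
ee_rot: [-0.012, 0.711, -0.703, 0.018]
contact_force: [-0.4, 0.4, -0.3]
width: 0.0598
```

```bash
python3 -c "
from h import *
s=st();print(s['qpos'],s['qd'])
"
```

```text
t 6.5 p [625.1 119.9 114.9] jaw (np.float64(-89.38413782700154), array([ 0.0431, -0.0084, -0.999 ])) w 59.8 F [-0.4  0.4 -0.3] tips 0.011
[ 0.0870367   0.436998    1.5885872  -0.01372803  1.07382932  1.65318495] [ 0.01242725 -0.10787747  0.19556649 -0.00289744 -0.10005599  0.01400605]
```

play_rows([
  {"fingers": -0.4,"dx": 0,"dy": 0,"dz": 0,"turn": 0},
  {"fingers": -0.4,"dx": 0,"dy": 0,"dz": 0,"turn": 0},
  {"fingers": -0.4,"dx": 0,"dy": 0,"dz": 0,"turn": 0},
  {"fingers": -0.4,"dx": 0,"dy": 0,"dz": 0,"turn": 0},
  {"fingers": -0.4,"dx": 0,"dy": 0,"dz": 0,"turn": 0},
  {"fingers": -0.4,"dx": 0,"dy": 0,"dz": 0,"turn": 0},
  {"fingers": -0.4,"dx": 0,"dy": 0,"dz": 0,"turn": 0},
  {"fingers": -0.4,"dx": 0,"dy": 0,"dz": 0,"turn": 0},
  {"fingers": -0.4,"dx": 0,"dy": 0,"dz": 0,"turn": 0},
  {"fingers": -0.4,"dx": 0,"dy": 0,"dz": 0,"turn": 0},
])

```text
clock: 7.33
position: [0.6231, 0.12, 0.1155]
ee_rot: [-0.012, 0.711, -0.703, 0.018]
contact_force: [0.3, -0.6, 0.1]
width: 0.0597
```

```bash
python3 -c "
from h import *
s=st();print(s['qpos'],s['qd'])
get_image('top');st();get_image('top');get_image('top');st()
"
```

```text
t 7.33 p [623.1 120.  115.5] jaw (np.float64(-89.3651207584289), array([ 0.0426, -0.0083, -0.9991])) w 59.7 F [ 0.3 -0.6  0.1] tips 0.011
[ 0.08746272  0.43401382  1.5921576  -0.01367305  1.07373994  1.65326047] [ 0.00053496  0.00126784  0.00044721  0.00021559 -0.00129172 -0.00030269]
t 7.38 p [623.1 120.  115.5] jaw (np.float64(-89.36937922993882), array([ 0.0426, -0.0083, -0.9991])) w 59.9 F [ 0.7 -0.5  0.2] tips 0.011
t 7.48 p [623.  120.  115.5] jaw (np.float64(-89.36536727516791), array([ 0.0425, -0.0084, -0.9991])) w 60.0 F [0.1 0.9 0.1] tips 0.011
```

play_rows([
  {"fingers": -0.4,"dx": 1,"dy": 1,"dz": -10,"turn": 0},
  {"fingers": -0.4,"dx": 1,"dy": 1,"dz": -10,"turn": 0},
  {"fingers": -0.4,"dx": 1,"dy": 1,"dz": -10,"turn": 0},
  {"fingers": -0.4,"dx": 0,"dy": 0,"dz": -10,"turn": 0},
])

```text
clock: 7.82
position: [0.6279, 0.1235, 0.0744]
ee_rot: [-0.014, 0.711, -0.703, 0.02]
contact_force: [-0.9, 0.6, 0.5]
width: 0.06
```

```bash
python3 -c "
from h import *
s=st();print(s['qpos'],s['qd'])
get_image('top');st();get_image('top');get_image('top');st()
"
```

```text
t 7.82 p [627.9 123.5  74.4] jaw (np.float64(-89.37644129368259), array([ 0.0477, -0.0078, -0.9988])) w 60.0 F [-0.9  0.6  0.5] tips 0.011
[ 0.09225439  0.47844032  1.63235391 -0.01457324  0.98407669  1.65975462] [ 0.00074528  0.13517802  0.15310632 -0.00550871 -0.28206221  0.00493451]
t 7.87 p [626.  123.2  71.8] jaw (np.float64(-89.3750738466388), array([ 0.0427, -0.0083, -0.9991])) w 60.0 F [-0.2 -0.1 -1.7] tips 0.011
t 7.97 p [626.6 123.2  73.9] jaw (np.float64(-89.37341016433211), array([ 0.0443, -0.0082, -0.999 ])) w 59.5 F [ 0.3 -0.9  0.2] tips 0.011
```

play_rows([
  {"fingers": -0.4,"dx": 0,"dy": -1,"dz": -12,"turn": 0},
  {"fingers": -0.4,"dx": 0,"dy": 0,"dz": -12,"turn": 0},
  {"fingers": -0.4,"dx": 0,"dy": 0,"dz": -12,"turn": 0},
  {"fingers": -0.4,"dx": 0,"dy": 0,"dz": -7,"turn": 0},
  {"fingers": -0.4,"dx": 0,"dy": 0,"dz": -3,"turn": 0},
])

```text
clock: 8.38
position: [0.6293, 0.1224, 0.0284]
ee_rot: [-0.015, 0.711, -0.703, 0.021]
contact_force: [0.2, -0.6, 1.2]
width: 0.0595
```

```bash
cat >> h.py <<'E'
def settle(n=3):
    for _ in range(n): get_image('top')
    return st()
E
python3 -c "
from h import *
settle()
"
```

```text
t 8.53 p [629.7 122.4  29.3] jaw (np.float64(-89.36951051737965), array([ 0.0514, -0.0077, -0.9986])) w 59.7 F [-0.2  0.3  0.2] tips 0.011
```

play_rows([
  {"fingers": -0.4,"dx": -2,"dy": 0,"dz": -2,"turn": 0},
  {"fingers": 1,"dx": 0,"dy": 0,"dz": 0,"turn": 0},
  {"fingers": 1,"dx": 0,"dy": 0,"dz": 0,"turn": 0},
  {"fingers": 1,"dx": 0,"dy": 0,"dz": 0,"turn": 0},
  {"fingers": 1,"dx": 0,"dy": 0,"dz": 0,"turn": 0},
  {"fingers": 1,"dx": 0,"dy": 0,"dz": 0,"turn": 0},
  {"fingers": 1,"dx": 0,"dy": 0,"dz": 0,"turn": 0},
])

```text
clock: 9.12
position: [0.6298, 0.1227, 0.0307]
ee_rot: [-0.018, 0.711, -0.703, 0.023]
contact_force: [0.8, -0.1, -0.2]
width: 0.0338
```

```bash
python3 -c "
from h import *
settle()
"
```

```text
t 9.27 p [629.7 122.7  30.6] jaw (np.float64(-89.36273102883341), array([ 0.0576, -0.0072, -0.9983])) w 33.8 F [-0.5 -1.1  0.2] tips 0.011
```

play_rows([
  {"fingers": 1,"dx": 0,"dy": 0,"dz": 8,"turn": 0},
  {"fingers": 1,"dx": 0,"dy": 0,"dz": 20,"turn": 0},
  {"fingers": 1,"dx": 0,"dy": 0,"dz": 20,"turn": 0},
  {"fingers": 1,"dx": -5,"dy": -10,"dz": 20,"turn": 0},
  {"fingers": 1,"dx": -10,"dy": -22,"dz": 20,"turn": 0},
  {"fingers": 1,"dx": -12,"dy": -27,"dz": 20,"turn": 0},
  {"fingers": 1,"dx": -12,"dy": -27,"dz": 20,"turn": 0},
  {"fingers": 1,"dx": -12,"dy": -27,"dz": 15,"turn": 0},
  {"fingers": 1,"dx": -12,"dy": -27,"dz": 8,"turn": 0},
  {"fingers": 1,"dx": -12,"dy": -27,"dz": 0,"turn": 0},
  {"fingers": 1,"dx": -12,"dy": -27,"dz": 0,"turn": 0},
  {"fingers": 1,"dx": -12,"dy": -27,"dz": 0,"turn": 0},
  {"fingers": 1,"dx": -12,"dy": -27,"dz": 0,"turn": 0},
  {"fingers": 1,"dx": -12,"dy": -27,"dz": 0,"turn": 0},
  {"fingers": 1,"dx": -12,"dy": -27,"dz": 0,"turn": 0},
  {"fingers": 1,"dx": -12,"dy": -27,"dz": 0,"turn": 0},
  {"fingers": 1,"dx": -12,"dy": -27,"dz": 0,"turn": 0},
  {"fingers": 1,"dx": -12,"dy": -27,"dz": 0,"turn": 0},
  {"fingers": 1,"dx": -10,"dy": -20,"dz": 0,"turn": 0},
  {"fingers": 1,"dx": -4,"dy": -10,"dz": 0,"turn": 0},
])

```text
clock: 10.93
position: [0.4346, -0.3051, 0.2012]
ee_rot: [-0.02, 0.714, -0.699, 0.031]
contact_force: [-0.0, -0.3, -0.5]
width: 0.0335
```

```bash
python3 -c "
from h import *
settle()
"
```

```text
t 11.08 p [ 435.9 -302.9  200.8] jaw (np.float64(-88.86040966635241), array([ 0.0727, -0.0134, -0.9973])) w 33.4 F [ 0.7 -0.3 -0.7] tips 0.011
```

```bash
cat >> fit.py <<'E'
def over(n,circs,c,half=24,s=7.5):
    outs=[]
    for k in("top","scene"):
        d=get_image(k);im=cv2.resize(d["pixels"][:,:,::-1],None,fx=s,fy=s,interpolation=cv2.INTER_CUBIC)
        for x,y,z,r,col in circs:
            p=proj(d,[[x+r/1e3*np.cos(a),y+r/1e3*np.sin(a),z] for a in A])
            cv2.polylines(im,[np.int32((p+.5)*s)],True,col,1)
        u=(proj(d,c)[0]*s).astype(int);h=int(half*s);u=np.clip(u,h,[im.shape[1]-h,im.shape[0]-h])
        outs.append(im[u[1]-h:u[1]+h,u[0]-h:u[0]+h])
    cv2.imwrite("pics/"+n,np.hstack(outs))
E
python3 -c "
from fit import *
s=st();p=s['position'];f=p[2]-.0306
over('held1.png',[(p[0],p[1],f+.036,17.5,(255,255,0)),(p[0],p[1],f,10,(255,255,0)),(.437,-.308,.118,16.5,(255,0,255)),(.437,-.308,.118,13.75,(255,0,255))],[.437,-.308,.145])"
```

```text
t 11.08 p [ 435.9 -302.9  200.8] jaw (np.float64(-88.86040966635241), array([ 0.0727, -0.0134, -0.9973])) w 33.4 F [ 0.7 -0.3 -0.7] tips 0.011
```

View pics/held1.png

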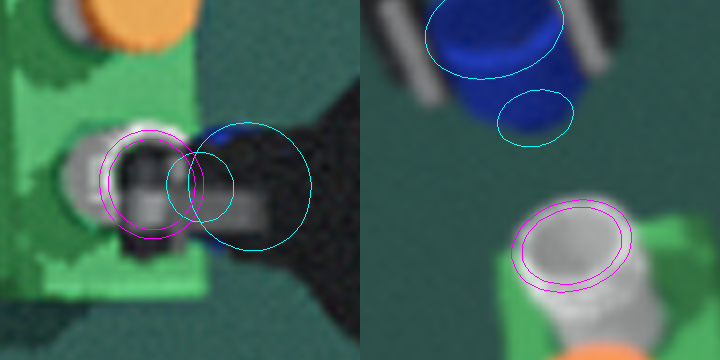

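Scene view: blue held at (520,75), tube mouth at (572,243), clear; drawn circles agree within ~1 mm. Lowering to just above the rim.

play_rows([
  {"fingers": 1,"dx": 2,"dy": -5,"dz": -25,"turn": 0},
  {"fingers": 1,"dx": 0,"dy": 0,"dz": -20,"turn": 0},
])

```text
clock: 11.35
position: [0.4423, -0.3061, 0.1593]
ee_rot: [-0.022, 0.716, -0.697, 0.036]
contact_force: [-0.3, 0.2, -0.7]
width: 0.0336
```

```bash
python3 -c "
from fit import *
s=settle();p=s['position'];f=p[2]-.0306
d=get_image('scene');im=d['pixels'].astype(int);m=(im[:,:,2]>80)&(im[:,:,2]>im[:,:,0]+50)&(im[:,:,2]>im[:,:,1]+50)
u0=proj(d,[p[0],p[1],f+.02])[0];yy,xx=np.nonzero(m);k=np.hypot(xx-u0[0],yy-u0[1])<25
h=sil(d,p[:2],PR['s'],f);print('mask ext',xx[k].min(),xx[k].max(),yy[k].min(),yy[k].max(),'model',h.min(0),h.max(0))
over('held2.png',[(p[0],p[1],f+.036,17.5,(255,255,0)),(p[0],p[1],f+.012,17.5,(255,255,0)),(p[0],p[1],f,10,(255,255,0)),(.437,-.308,.118,16.5,(255,0,255))],[.437,-.308,.13])"
```

```text
t 11.5 p [ 441.  -304.8  158.6] jaw (np.float64(-88.5173567102526), array([ 0.0773, -0.0151, -0.9969])) w 33.6 F [ 0.2 -0.2 -0.5] tips 0.011
mask ext 89 107 125 144 model [ 88.42764 125.7567 ] [109.36526 147.25423]
```

View pics/held2.png

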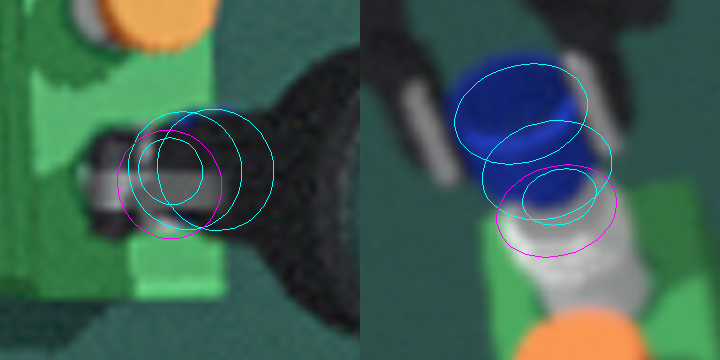

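Scene view: blue nose at (549,186) over mouth (557,207); the strainer sits ~2.5 mm -x of the TCP. Both cameras then give a TCP target of about (0.439, -0.308).

play_rows([
  {"fingers": 1,"dx": -3,"dy": -3,"dz": -7,"turn": 0},
  {"fingers": 1,"dx": 0,"dy": 0,"dz": -8,"turn": 0},
])

```text
clock: 11.82
position: [0.4411, -0.3111, 0.1487]
ee_rot: [-0.021, 0.716, -0.697, 0.04]
contact_force: [-0.1, 0.4, -0.7]
width: 0.0334
```

```bash
python3 -c "
from fit import *
s=settle(2)"
```

```text
t 11.92 p [ 440.2 -309.9  147.1] jaw (np.float64(-88.5158894006013), array([ 0.0839, -0.0212, -0.9962])) w 33.5 F [ 0.3  0.  -0.1] tips 0.011
```

play_rows([
  {"fingers": 1,"dx": -2,"dy": 2,"dz": -6,"turn": 0},
])

```text
clock: 12.0
position: [0.4391, -0.3089, 0.1419]
ee_rot: [-0.022, 0.716, -0.697, 0.039]
contact_force: [0.9, -0.1, 0.7]
width: 0.0335
```

```bash
python3 -c "
from fit import *
s=settle(2)"
```

```text
t 12.1 p [ 437.3 -307.   140. ] jaw (np.float64(-88.5266605397633), array([ 0.0821, -0.0193, -0.9964])) w 33.7 F [ 0.2  0.3 -0.2] tips 0.011
```

play_rows([
  {"fingers": 1,"dx": 0,"dy": 0,"dz": -6,"turn": 0},
])

```text
clock: 12.18
position: [0.4383, -0.3078, 0.135]
ee_rot: [-0.022, 0.716, -0.697, 0.038]
contact_force: [1.6, -0.7, 25.9]
width: 0.0334
```

```bash
python3 -c "
from fit import *
s=settle(2)"
```

```text
t 12.28 p [ 438.3 -307.9  134.8] jaw (np.float64(-88.54294435522131), array([ 0.0848, -0.0214, -0.9962])) w 33.4 F [ 0.  -0.9  3.5] tips 0.011
```

play_rows([
  {"fingers": -0.4,"dx": 0,"dy": 0,"dz": 0,"turn": 0},
  {"fingers": -0.4,"dx": 0,"dy": 0,"dz": 0,"turn": 0},
  {"fingers": -0.4,"dx": 0,"dy": 0,"dz": 0,"turn": 0},
  {"fingers": -0.4,"dx": 0,"dy": 0,"dz": 0,"turn": 0},
])

```text
clock: 12.62
position: [0.438, -0.3077, 0.134]
ee_rot: [-0.022, 0.716, -0.697, 0.037]
contact_force: [0.6, 0.0, -0.8]
width: 0.0599
```

```bash
python3 -c "
from fit import *
s=settle(2)"
```

```text
t 12.72 p [ 438.  -307.7  134. ] jaw (np.float64(-88.54954780645642), array([ 0.0841, -0.0209, -0.9962])) w 59.7 F [0.5 0.1 0.1] tips 0.011
```

play_rows([
  {"fingers": -0.4,"dx": 0,"dy": 0,"dz": 15,"turn": 0},
  {"fingers": -0.4,"dx": 0,"dy": 0,"dz": 30,"turn": 0},
  {"fingers": -0.4,"dx": 0,"dy": 0,"dz": 20,"turn": 0},
  {"fingers": -0.4,"dx": 17,"dy": 34,"dz": 0,"turn": 0},
  {"fingers": -0.4,"dx": 17,"dy": 34,"dz": 0,"turn": 0},
  {"fingers": -0.4,"dx": 17,"dy": 34,"dz": 0,"turn": 0},
  {"fingers": -0.4,"dx": 17,"dy": 34,"dz": 0,"turn": 0},
  {"fingers": -0.4,"dx": 17,"dy": 34,"dz": 0,"turn": 0},
  {"fingers": -0.4,"dx": 17,"dy": 34,"dz": 0,"turn": 0},
  {"fingers": -0.4,"dx": 17,"dy": 34,"dz": 0,"turn": 0},
  {"fingers": -0.4,"dx": 17,"dy": 34,"dz": 0,"turn": 0},
  {"fingers": -0.4,"dx": 17,"dy": 30,"dz": 0,"turn": 0},
  {"fingers": -0.4,"dx": 12,"dy": 10,"dz": 0,"turn": 0},
])

```text
clock: 13.8
position: [0.6048, 0.0148, 0.2011]
ee_rot: [-0.022, 0.711, -0.702, 0.038]
contact_force: [-0.1, -1.0, 0.4]
width: 0.0597
```

```bash
python3 -c "
from fit import *
s=settle(2)
b=(.4375,-.308)
over('seat1.png',[(*b,.142,17.5,(255,255,0)),(*b,.118,17.5,(255,255,0)),(*b,.118,16.5,(255,0,255))],[.437,-.308,.12])"
```

```text
t 13.9 p [605.5  12.9 200.9] jaw (np.float64(-89.22046729795989), array([ 0.0842, -0.0236, -0.9962])) w 59.8 F [-0.7 -0.7  0. ] tips 0.011
```

View pics/seat1.png

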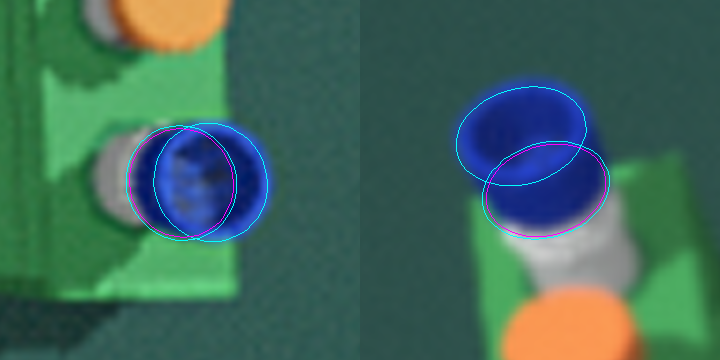

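Blue sits straight on the tube (scene rim at (522,135), circles match within the camera bias). Now white.

play_rows([
  {"fingers": -0.4,"dx": 2,"dy": -6,"dz": -35,"turn": 0},
  {"fingers": -0.4,"dx": 0,"dy": 0,"dz": -35,"turn": 0},
  {"fingers": -0.4,"dx": 0,"dy": 0,"dz": -35,"turn": 0},
  {"fingers": -0.4,"dx": 0,"dy": 0,"dz": -20,"turn": 0},
])

```text
clock: 14.33
position: [0.6073, -0.0017, 0.08]
ee_rot: [-0.024, 0.709, -0.704, 0.045]
contact_force: [-0.5, 0.3, -0.8]
width: 0.0595
```

```bash
python3 -c "
from fit import *
s=settle(3)"
```

```text
t 14.48 p [608.3  -1.5  81.7] jaw (np.float64(-89.67136319116273), array([ 0.0979, -0.0294, -0.9948])) w 59.7 F [-0.4 -0.4 -0.3] tips 0.011
```

play_rows([
  {"fingers": -0.4,"dx": 0,"dy": 8,"dz": -20,"turn": 0},
  {"fingers": -0.4,"dx": 0,"dy": 0,"dz": -20,"turn": 0},
  {"fingers": -0.4,"dx": -2,"dy": 0,"dz": -12,"turn": 0},
])

```text
clock: 14.73
position: [0.6135, 0.0032, 0.0382]
ee_rot: [-0.03, 0.707, -0.705, 0.053]
contact_force: [-0.9, -0.1, -0.3]
width: 0.0595
```

```bash
python3 -c "
from fit import *
s=settle(3)"
```

```text
t 14.88 p [612.5   3.4  38.2] jaw (np.float64(-89.91910995966708), array([ 0.1145, -0.0319, -0.9929])) w 59.6 F [-0.4  0.1  0.6] tips 0.011
```

play_rows([
  {"fingers": -0.4,"dx": -3,"dy": 3,"dz": 41,"turn": 0},
  {"fingers": -0.4,"dx": 0,"dy": 0,"dz": 1,"turn": 0},
])

```text
clock: 15.05
position: [0.6111, 0.0054, 0.0826]
ee_rot: [-0.03, 0.706, -0.705, 0.053]
contact_force: [1.9, -1.1, 1.2]
width: 0.06
```

```bash
python3 -c "
from fit import *
s=settle(3)"
```

```text
t 15.2 p [606.7   5.6  76.8] jaw (np.float64(-89.98543089796668), array([ 0.1059, -0.0314, -0.9939])) w 59.9 F [ 0.3 -0.   0.5] tips 0.011
```

play_rows([
  {"fingers": -0.4,"dx": 0,"dy": 0,"dz": -41,"turn": 0},
])

```text
clock: 15.28
position: [0.6137, 0.0049, 0.0435]
ee_rot: [-0.032, 0.706, -0.705, 0.056]
contact_force: [0.9, 0.8, 0.3]
width: 0.0599
```

```bash
python3 -c "
from fit import *
s=settle(3)"
```

```text
t 15.43 p [604.1   5.7  33.8] jaw (np.float64(-89.98276671176053), array([ 0.0994, -0.0309, -0.9946])) w 59.7 F [-0.1  0.1  0.8] tips 0.011
```

play_rows([
  {"fingers": -0.4,"dx": 4,"dy": 1,"dz": -3,"turn": 0},
])

```text
clock: 15.52
position: [0.6081, 0.0066, 0.0316]
ee_rot: [-0.024, 0.707, -0.706, 0.046]
contact_force: [0.3, -0.2, 0.5]
width: 0.0596
```

```bash
python3 -c "
from fit import *
s=settle(2)"
```

```text
t 15.62 p [609.    6.7  31.4] jaw (np.float64(-89.98146776549615), array([ 0.1005, -0.0309, -0.9945])) w 60.0 F [ 0.3  0.4 -0.2] tips 0.011
```

play_rows([
  {"fingers": 1,"dx": 0,"dy": 0,"dz": 0,"turn": 0},
  {"fingers": 1,"dx": 0,"dy": 0,"dz": 0,"turn": 0},
  {"fingers": 1,"dx": 0,"dy": 0,"dz": 0,"turn": 0},
  {"fingers": 1,"dx": 0,"dy": 0,"dz": 0,"turn": 0},
  {"fingers": 1,"dx": 0,"dy": 0,"dz": 0,"turn": 0},
  {"fingers": 1,"dx": 0,"dy": 0,"dz": 0,"turn": 0},
])

```text
clock: 16.12
position: [0.6119, 0.0066, 0.0354]
ee_rot: [-0.027, 0.707, -0.705, 0.049]
contact_force: [0.6, -1.5, -0.1]
width: 0.0336
```

```bash
python3 -c "
from fit import *
s=settle(2)"
```

```text
t 16.22 p [611.9   6.6  35.2] jaw (np.float64(-89.97702178235454), array([ 0.1071, -0.0315, -0.9937])) w 33.6 F [ 0.3  0.4 -0.8] tips 0.011
```

play_rows([
  {"fingers": 1,"dx": 0,"dy": 0,"dz": 15,"turn": 0},
  {"fingers": 1,"dx": 0,"dy": 0,"dz": 40,"turn": 0},
  {"fingers": 1,"dx": 0,"dy": 0,"dz": 40,"turn": 0},
  {"fingers": 1,"dx": 0,"dy": 0,"dz": 40,"turn": 0},
  {"fingers": 1,"dx": -5,"dy": -10,"dz": 30,"turn": 0},
  {"fingers": 1,"dx": -18,"dy": -34,"dz": 0,"turn": 0},
  {"fingers": 1,"dx": -18,"dy": -34,"dz": 0,"turn": 0},
  {"fingers": 1,"dx": -18,"dy": -34,"dz": 0,"turn": 0},
  {"fingers": 1,"dx": -18,"dy": -34,"dz": 0,"turn": 0},
  {"fingers": 1,"dx": -18,"dy": -34,"dz": 0,"turn": 0},
  {"fingers": 1,"dx": -18,"dy": -34,"dz": 0,"turn": 0},
  {"fingers": 1,"dx": -18,"dy": -34,"dz": 0,"turn": 0},
  {"fingers": 1,"dx": -18,"dy": -30,"dz": 0,"turn": 0},
  {"fingers": 1,"dx": -15,"dy": -25,"dz": 0,"turn": 0},
])

```text
clock: 17.38
position: [0.4397, -0.3015, 0.2089]
ee_rot: [-0.027, 0.711, -0.7, 0.051]
contact_force: [0.2, 0.4, -0.0]
width: 0.0334
```

```bash
python3 -c "
from fit import *
s=settle(3)"
```

```text
t 17.53 p [ 440.2 -301.3  208.7] jaw (np.float64(-89.39899512906473), array([ 0.1113, -0.0322, -0.9933])) w 33.2 F [ 1.1 -0.6 -0.3] tips 0.011
```

play_rows([
  {"fingers": 1,"dx": -2,"dy": -6,"dz": -20,"turn": 0},
])

```text
clock: 17.62
position: [0.4403, -0.3082, 0.192]
ee_rot: [-0.029, 0.71, -0.702, 0.055]
contact_force: [1.6, 0.2, -0.5]
width: 0.0335
```

```bash
python3 -c "
from fit import *
s=settle(2);p=s['position'];f=p[2]-.0335
over('held3.png',[(p[0]-.0028,p[1],f+.036,17.5,(255,255,0)),(p[0]-.0028,p[1],f+.012,17.5,(255,255,0)),(p[0]-.0028,p[1],f,10,(255,255,0)),(.4355,-.308,.142,17.5,(255,0,255))],[.437,-.308,.155])"
```

```text
t 17.72 p [ 436.9 -305.7  186.5] jaw (np.float64(-89.39596780944184), array([ 0.1074, -0.0283, -0.9938])) w 33.7 F [ 0.1  1.4 -0.5] tips 0.011
```

View pics/held3.png

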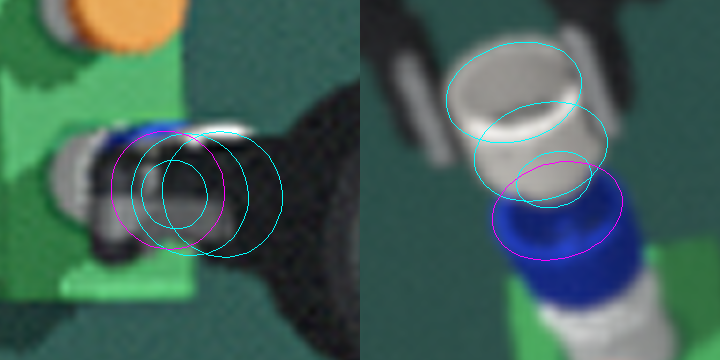

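Scene view: white cup rim at (514,92), nose at (554,180) just above the blue mouth (557,210); need about +1.5, -2 mm, then down.

play_rows([
  {"fingers": 1,"dx": 1.5,"dy": -2,"dz": -12,"turn": 0},
])

```text
clock: 17.9
position: [0.4417, -0.3079, 0.179]
ee_rot: [-0.028, 0.711, -0.701, 0.053]
contact_force: [0.5, -0.9, -1.2]
width: 0.0337
```

```bash
python3 -c "
from fit import *
s=settle(2)"
```

```text
t 18.0 p [ 440.1 -306.4  175.9] jaw (np.float64(-89.25083137651495), array([ 0.1093, -0.0285, -0.9936])) w 33.6 F [-0.8  0.9  0. ] tips 0.011
```

play_rows([
  {"fingers": 1,"dx": 0,"dy": 0,"dz": -5,"turn": 0},
])

```text
clock: 18.08
position: [0.4412, -0.3062, 0.1721]
ee_rot: [-0.028, 0.712, -0.7, 0.05]
contact_force: [1.0, -1.0, -0.5]
width: 0.0337
```

```bash
python3 -c "
from fit import *
s=settle(2)"
```

```text
t 18.18 p [ 440.3 -305.5  170.8] jaw (np.float64(-89.19117998720098), array([ 0.1089, -0.0276, -0.9937])) w 33.7 F [-0.1 -0.3  0.2] tips 0.011
```

play_rows([
  {"fingers": 1,"dx": -2,"dy": -2.5,"dz": -3,"turn": 0},
])

```text
clock: 18.27
position: [0.439, -0.3078, 0.1686]
ee_rot: [-0.029, 0.712, -0.7, 0.049]
contact_force: [-0.1, 0.8, 0.5]
width: 0.0336
```

```bash
python3 -c "
from fit import *
s=settle(2)"
```

```text
t 18.37 p [ 438.  -308.   167.7] jaw (np.float64(-89.18541134869719), array([ 0.1085, -0.0275, -0.9937])) w 33.9 F [-0.9 -0.3 -0.1] tips 0.011
```

play_rows([
  {"fingers": 1,"dx": 0,"dy": 0,"dz": -5,"turn": 0},
])

```text
clock: 18.45
position: [0.4386, -0.3086, 0.1636]
ee_rot: [-0.028, 0.711, -0.7, 0.05]
contact_force: [0.6, -0.3, -0.3]
width: 0.0336
```

```bash
python3 -c "
from fit import *
s=settle(2)"
```

```text
t 18.55 p [ 438.4 -308.6  163.1] jaw (np.float64(-89.2012839188754), array([ 0.1097, -0.0289, -0.9935])) w 33.8 F [-0.2  0.2  1.7] tips 0.011
```

play_rows([
  {"fingers": 1,"dx": 0,"dy": 0.5,"dz": -4,"turn": 0},
])

```text
clock: 18.63
position: [0.4392, -0.3092, 0.1623]
ee_rot: [-0.028, 0.711, -0.7, 0.051]
contact_force: [-9.0, 6.5, 33.8]
width: 0.0332
```

```bash
python3 -c "
from fit import *
s=settle(2)"
```

```text
t 18.73 p [ 439.  -309.3  162.4] jaw (np.float64(-89.20099646233433), array([ 0.1125, -0.0325, -0.9931])) w 33.4 F [-4.7  2.2 17.3] tips 0.011
```

play_rows([
  {"fingers": -0.4,"dx": 0,"dy": 0,"dz": 0,"turn": 0},
])

```text
clock: 18.82
position: [0.4392, -0.3097, 0.1635]
ee_rot: [-0.028, 0.711, -0.7, 0.053]
contact_force: [-0.2, -0.0, -1.1]
width: 0.0444
```

```bash
python3 -c "
from fit import *
s=settle(6)"
```

```text
t 19.12 p [ 438.7 -309.   161.7] jaw (np.float64(-89.20137438107608), array([ 0.1116, -0.0316, -0.9932])) w 60.1 F [-0.4  0.5 -0.3] tips 0.011
```

play_rows([
  {"fingers": -0.4,"dx": 0,"dy": 0,"dz": 20,"turn": 0},
  {"fingers": -0.4,"dx": 0,"dy": 0,"dz": 25,"turn": 0},
  {"fingers": -0.4,"dx": 4,"dy": 36,"dz": 0,"turn": 0},
  {"fingers": -0.4,"dx": 4,"dy": 36,"dz": 0,"turn": 0},
  {"fingers": -0.4,"dx": 4,"dy": 36,"dz": 0,"turn": 0},
  {"fingers": -0.4,"dx": 4,"dy": 36,"dz": 0,"turn": 0},
  {"fingers": -0.4,"dx": 4,"dy": 28,"dz": 0,"turn": 0},
])

```text
clock: 19.7
position: [0.4582, -0.1374, 0.2041]
ee_rot: [-0.027, 0.707, -0.705, 0.049]
contact_force: [-0.4, -0.5, 0.3]
width: 0.0599
```

```bash
python3 -c "
from fit import *
s=settle(3)
b=(.4355,-.308)
over('seat2.png',[(*b,.166,17.5,(255,255,0)),(*b,.142,17.5,(255,255,0)),(*b,.118,17.5,(255,0,255))],[.437,-.308,.14])"
```

```text
t 19.85 p [ 458.5 -137.8  204.1] jaw (np.float64(-89.67424158459326), array([ 0.1074, -0.031 , -0.9937])) w 60.0 F [-0.6 -1.1  0.3] tips 0.011
```

View pics/seat2.png

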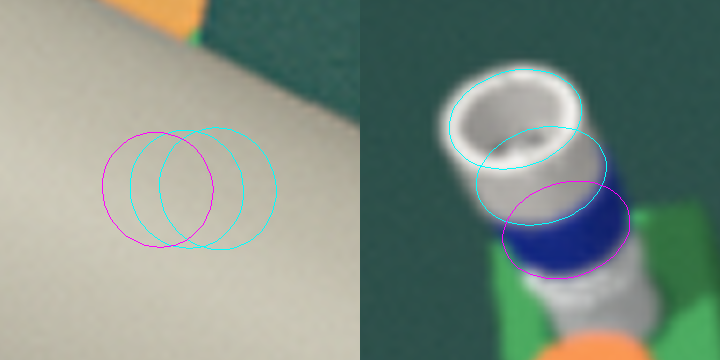

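White sits on the blue with the right height (blue band 222→275 as drawn), about 1 mm sideways within its clearance. Now yellow.

play_rows([
  {"fingers": -0.4,"dx": 1,"dy": 3,"dz": -41,"turn": 0},
  {"fingers": -0.4,"dx": 0,"dy": 0,"dz": -41,"turn": 0},
  {"fingers": -0.4,"dx": 0,"dy": 0,"dz": -40,"turn": 0},
])

```text
clock: 20.2
position: [0.4691, -0.1451, 0.0891]
ee_rot: [-0.031, 0.706, -0.705, 0.064]
contact_force: [0.1, 0.2, -1.2]
width: 0.0596
```

```bash
python3 -c "
from fit import *
s=settle(3)"
```

```text
t 20.35 p [ 465.  -143.1   86.5] jaw (np.float64(-90.13274352296455), array([ 0.1211, -0.0407, -0.9918])) w 59.7 F [-0.3 -0.6  0.1] tips 0.011
```

play_rows([
  {"fingers": -0.4,"dx": -2,"dy": 4,"dz": 41,"turn": 0},
  {"fingers": -0.4,"dx": -1,"dy": 1,"dz": 1,"turn": 0},
])

```text
clock: 20.52
position: [0.4635, -0.1408, 0.1307]
ee_rot: [0.028, -0.704, 0.707, -0.057]
contact_force: [1.3, -0.6, 0.9]
width: 0.0594
```

```bash
python3 -c "
from fit import *
s=settle(2)"
```

```text
t 20.62 p [ 460.7 -139.6  127.2] jaw (np.float64(-90.29556307491231), array([ 0.1146, -0.0385, -0.9927])) w 59.8 F [ 0.   0.3 -0.1] tips 0.011
```

play_rows([
  {"fingers": -0.4,"dx": 0,"dy": 2,"dz": -41,"turn": 0},
])

```text
clock: 20.7
position: [0.4677, -0.1415, 0.0937]
ee_rot: [0.03, -0.704, 0.707, -0.064]
contact_force: [1.4, -0.9, -1.7]
width: 0.0599
```

```bash
python3 -c "
from fit import *
s=settle(2)"
```

```text
t 20.8 p [ 458.2 -136.8   84.2] jaw (np.float64(-90.31426430876759), array([ 0.109 , -0.036 , -0.9934])) w 59.7 F [-1.7  1.  -0.4] tips 0.011
```

play_rows([
  {"fingers": -0.4,"dx": 0,"dy": 1,"dz": -35,"turn": 0},
])

```text
clock: 20.88
position: [0.4632, -0.1384, 0.0541]
ee_rot: [0.028, -0.704, 0.707, -0.058]
contact_force: [2.4, -0.8, -0.1]
width: 0.06
```

```bash
python3 -c "
from fit import *
s=settle(2)"
```

```text
t 20.98 p [ 455.3 -134.7   47. ] jaw (np.float64(-90.31552998522967), array([ 0.1015, -0.0325, -0.9943])) w 59.8 F [-0.2  0.1  0.1] tips 0.011
```

play_rows([
  {"fingers": -0.4,"dx": 6,"dy": 0,"dz": -15,"turn": 0},
])

```text
clock: 21.07
position: [0.462, -0.1353, 0.0341]
ee_rot: [0.025, -0.705, 0.708, -0.049]
contact_force: [0.6, -0.5, 0.1]
width: 0.0596
```

```bash
python3 -c "
from fit import *
s=settle(2)"
```

```text
t 21.17 p [ 461.3 -134.8   32.1] jaw (np.float64(-90.314794890706), array([ 0.1001, -0.0318, -0.9945])) w 59.6 F [ 0.1 -0.3  0.5] tips 0.011
```

play_rows([
  {"fingers": 1,"dx": 0,"dy": 0,"dz": 0,"turn": 0},
])

```text
clock: 21.25
position: [0.4618, -0.135, 0.0334]
ee_rot: [0.024, -0.705, 0.707, -0.047]
contact_force: [-0.9, 0.7, -0.4]
width: 0.0489
```

```bash
python3 -c "
from fit import *
s=settle(8)"
```

```text
t 21.65 p [ 462.3 -135.2   33.9] jaw (np.float64(-90.3161895334139), array([ 0.1031, -0.0332, -0.9941])) w 33.5 F [-1.8  0.4  6.6] tips 0.011
```

play_rows([
  {"fingers": 1,"dx": 0,"dy": 0,"dz": 15,"turn": 0},
  {"fingers": 1,"dx": 0,"dy": 0,"dz": 41,"turn": 0},
  {"fingers": 1,"dx": 0,"dy": 0,"dz": 41,"turn": 0},
  {"fingers": 1,"dx": 0,"dy": 0,"dz": 41,"turn": 0},
  {"fingers": 1,"dx": 0,"dy": 0,"dz": 41,"turn": 0},
  {"fingers": 1,"dx": -3,"dy": -20,"dz": 10,"turn": 0},
  {"fingers": 1,"dx": -5,"dy": -36,"dz": 0,"turn": 0},
  {"fingers": 1,"dx": -5,"dy": -36,"dz": 0,"turn": 0},
  {"fingers": 1,"dx": -5,"dy": -36,"dz": 0,"turn": 0},
  {"fingers": 1,"dx": -4,"dy": -34,"dz": 0,"turn": 0},
])

```text
clock: 22.48
position: [0.4356, -0.2947, 0.2441]
ee_rot: [-0.027, 0.709, -0.703, 0.055]
contact_force: [0.8, 0.1, -0.9]
width: 0.0335
```

```bash
python3 -c "
from fit import *
s=settle(3)"
```

```text
t 22.63 p [ 435.6 -295.5  243. ] jaw (np.float64(-89.89615052418657), array([ 0.1153, -0.0386, -0.9926])) w 33.4 F [ 0.1  0.4 -0.3] tips 0.011
```

Hovering short in y; move over and down to just above the white rim.

play_rows([
  {"fingers": 1,"dx": 3,"dy": -13,"dz": -28,"turn": 0},
])

```text
clock: 22.72
position: [0.4403, -0.3087, 0.2201]
ee_rot: [-0.028, 0.707, -0.704, 0.059]
contact_force: [0.6, -0.6, -0.7]
width: 0.0332
```

```bash
python3 -c "
from fit import *
s=settle(2);p=s['position'];f=p[2]-.0339
over('held4.png',[(p[0]-.0028,p[1],f+.036,17.5,(255,255,0)),(p[0]-.0028,p[1],f+.012,17.5,(255,255,0)),(p[0]-.0028,p[1],f,10,(255,255,0)),(.4355,-.308,.166,17.5,(255,0,255))],[.437,-.308,.175])"
```

```text
t 22.82 p [ 437.  -307.2  212.4] jaw (np.float64(-89.9151320193916), array([ 0.111 , -0.0347, -0.9932])) w 33.6 F [-1.3  1.  -1.1] tips 0.011
```

View pics/held4.png

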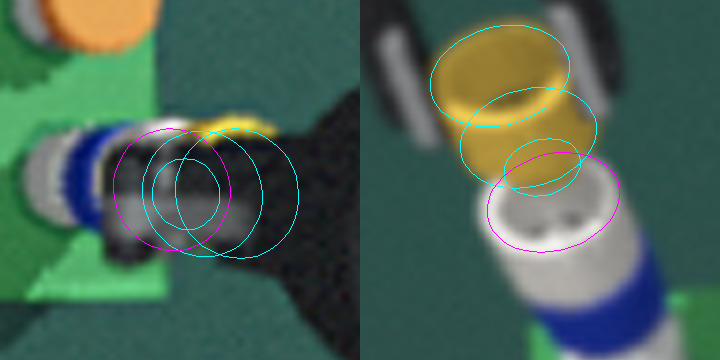

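Scene view: yellow nose at (540,170) above the white mouth (548,205); both offset alike, so the same TCP target (438.3, -308).

play_rows([
  {"fingers": 1,"dx": 1.5,"dy": -1,"dz": -14,"turn": 0},
])

```text
clock: 23.0
position: [0.4413, -0.3079, 0.204]
ee_rot: [-0.028, 0.708, -0.704, 0.056]
contact_force: [0.9, 0.8, 0.2]
width: 0.0335
```

```bash
python3 -c "
from fit import *
s=settle(2)"
```

```text
t 23.1 p [ 439.2 -305.9  200.3] jaw (np.float64(-89.78062756170746), array([ 0.1124, -0.034 , -0.9931])) w 33.3 F [-0.8  1.   0. ] tips 0.011
```

play_rows([
  {"fingers": 1,"dx": 0,"dy": -1,"dz": -4,"turn": 0},
])

```text
clock: 23.18
position: [0.4398, -0.3063, 0.1977]
ee_rot: [-0.028, 0.708, -0.703, 0.053]
contact_force: [-0.5, -0.2, 0.3]
width: 0.0333
```

```bash
python3 -c "
from fit import *
s=settle(2)"
```

```text
t 23.28 p [ 439.3 -306.1  196.7] jaw (np.float64(-89.72744305185289), array([ 0.1125, -0.0337, -0.9931])) w 33.3 F [-0.3  0.7  0.1] tips 0.011
```

play_rows([
  {"fingers": 1,"dx": -1,"dy": -2,"dz": -4,"turn": 0},
])

```text
clock: 23.37
position: [0.439, -0.308, 0.1939]
ee_rot: [-0.028, 0.708, -0.703, 0.053]
contact_force: [1.2, -0.3, -0.2]
width: 0.0332
```

```bash
python3 -c "
from fit import *
s=settle(2)"
```

```text
t 23.47 p [ 438.1 -308.   192.7] jaw (np.float64(-89.71783983216406), array([ 0.1123, -0.0337, -0.9931])) w 33.5 F [-0.8  0.  -0.1] tips 0.011
```

play_rows([
  {"fingers": 1,"dx": 0,"dy": 0,"dz": -4,"turn": 0},
])

```text
clock: 23.55
position: [0.4385, -0.3085, 0.1894]
ee_rot: [-0.028, 0.708, -0.703, 0.053]
contact_force: [-0.6, -0.7, -1.6]
width: 0.0333
```

```bash
python3 -c "
from fit import *
s=settle(2)"
```

```text
t 23.65 p [ 437.8 -307.8  188.2] jaw (np.float64(-89.72665951756218), array([ 0.1116, -0.033 , -0.9932])) w 33.0 F [ 0.4  0.5 -0.1] tips 0.011
```

play_rows([
  {"fingers": 1,"dx": 0,"dy": 0,"dz": -4,"turn": 0},
])

```text
clock: 23.73
position: [0.4391, -0.3083, 0.1874]
ee_rot: [-0.028, 0.708, -0.704, 0.053]
contact_force: [-7.9, 7.9, 34.8]
width: 0.0332
```

```bash
python3 -c "
from fit import *
s=settle(2)"
```

```text
t 23.83 p [ 438.8 -308.4  187.6] jaw (np.float64(-89.74544621204444), array([ 0.1153, -0.0356, -0.9927])) w 33.5 F [-3.9  2.9 17.1] tips 0.011
```

play_rows([
  {"fingers": -0.4,"dx": 0,"dy": 0,"dz": 0,"turn": 0},
])

```text
clock: 23.92
position: [0.4392, -0.3087, 0.1889]
ee_rot: [-0.028, 0.708, -0.703, 0.055]
contact_force: [0.1, 0.1, -0.8]
width: 0.0445
```

```bash
python3 -c "
from fit import *
s=settle(6)"
```

```text
t 24.22 p [ 438.6 -308.3  187. ] jaw (np.float64(-89.74936429361878), array([ 0.1145, -0.0349, -0.9928])) w 59.7 F [0.9 0.2 0. ] tips 0.011
```

play_rows([
  {"fingers": -0.4,"dx": 0,"dy": 0,"dz": 20,"turn": 0},
  {"fingers": -0.4,"dx": 0,"dy": 0,"dz": 30,"turn": 0},
  {"fingers": -0.5,"dx": 3,"dy": 36,"dz": 0,"turn": 0},
  {"fingers": -1,"dx": 2.5,"dy": 38,"dz": 0,"turn": 0},
  {"fingers": -1,"dx": 2.5,"dy": 38,"dz": 0,"turn": 0},
  {"fingers": -1,"dx": 2.5,"dy": 38,"dz": 0,"turn": 0},
  {"fingers": -1,"dx": 2.5,"dy": 38,"dz": 0,"turn": 0},
  {"fingers": -1,"dx": 2.5,"dy": 38,"dz": 0,"turn": 0},
  {"fingers": -1,"dx": 2.5,"dy": 38,"dz": 0,"turn": 0},
  {"fingers": -1,"dx": 2.5,"dy": 38,"dz": 0,"turn": 0},
  {"fingers": -1,"dx": 2.5,"dy": 38,"dz": 0,"turn": 0},
  {"fingers": -1,"dx": 2.5,"dy": 38,"dz": 0,"turn": 0},
  {"fingers": -1,"dx": 2.5,"dy": 30,"dz": 0,"turn": 0},
])

```text
clock: 25.3
position: [0.4637, 0.1092, 0.233]
ee_rot: [0.027, -0.702, 0.709, -0.051]
contact_force: [0.7, -0.8, -0.3]
width: 0.0854
```

```bash
python3 -c "
from fit import *
s=settle(3)
b=(.4355,-.308)
over('seat3.png',[(*b,.190,17.5,(255,255,0)),(*b,.166,17.5,(255,255,0)),(*b,.142,17.5,(255,0,255)),(*b,.118,17.5,(255,0,255))],[.437,-.308,.15],27,6.6)"
```

```text
t 25.45 p [464.  108.6 232.8] jaw (np.float64(-90.45776434258715), array([ 0.1088, -0.0351, -0.9934])) w 85.2 F [-1.5 -0.7 -0.6] tips 0.011
```

View pics/seat3.png

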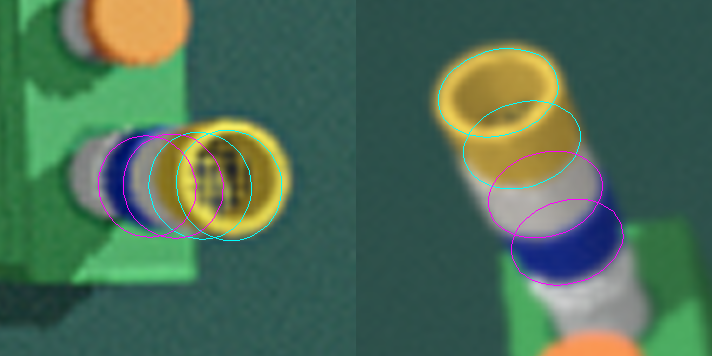

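Yellow seated straight: equal bands in both views (scene rim (495,93)). Now the funnel, descending in single rows.

play_rows([
  {"fingers": -1,"dx": 2,"dy": -5,"dz": -41,"turn": 0},
])

```text
clock: 25.63
position: [0.472, 0.1012, 0.1983]
ee_rot: [0.032, -0.702, 0.709, -0.057]
contact_force: [1.8, -0.3, 0.2]
width: 0.0856
```

```bash
python3 -c "
from fit import *
s=settle(2)"
```

```text
t 25.73 p [461.8  98.9 187.4] jaw (np.float64(-90.82433213970214), array([ 0.0972, -0.0384, -0.9945])) w 85.7 F [-2.4 -0.4 -1.3] tips 0.011
```

play_rows([
  {"fingers": -1,"dx": 3,"dy": 0,"dz": -41,"turn": 0},
])

```text
clock: 25.82
position: [0.4699, 0.0982, 0.1555]
ee_rot: [0.026, -0.701, 0.711, -0.052]
contact_force: [2.2, 0.8, 0.1]
width: 0.0854
```

```bash
python3 -c "
from fit import *
s=settle(2)"
```

```text
t 25.92 p [461.3  97.3 147. ] jaw (np.float64(-90.96401681216251), array([ 0.0867, -0.0399, -0.9954])) w 85.4 F [-1.5  0.3 -1.2] tips 0.011
```

play_rows([
  {"fingers": -1,"dx": 3,"dy": 0,"dz": -41,"turn": 0},
])

```text
clock: 26.0
position: [0.4702, 0.097, 0.1147]
ee_rot: [0.022, -0.7, 0.712, -0.049]
contact_force: [1.9, 0.3, -0.4]
width: 0.0855
```

```bash
python3 -c "
from fit import *
s=settle(2)"
```

```text
t 26.1 p [461.7  96.1 106.6] jaw (np.float64(-91.05607477550669), array([ 0.0784, -0.041 , -0.9961])) w 85.8 F [-1.  -0.4 -0.1] tips 0.011
```

play_rows([
  {"fingers": -1,"dx": 5,"dy": 6,"dz": -36,"turn": 0},
])

```text
clock: 26.18
position: [0.4719, 0.1017, 0.0764]
ee_rot: [0.018, -0.7, 0.713, -0.046]
contact_force: [2.2, -0.3, 0.2]
width: 0.0853
```

```bash
python3 -c "
from fit import *
s=settle(3)"
```

```text
t 26.33 p [466.5 101.8  71.1] jaw (np.float64(-91.06904337383473), array([ 0.0759, -0.0414, -0.9963])) w 85.7 F [ 0.7 -0.1  0.3] tips 0.011
```

play_rows([
  {"fingers": -1,"dx": 1,"dy": 0.5,"dz": -23,"turn": 0},
])

```text
clock: 26.42
position: [0.472, 0.1025, 0.0531]
ee_rot: [0.017, -0.7, 0.712, -0.045]
contact_force: [0.1, 0.1, 0.2]
width: 0.0861
```

```bash
python3 -c "
from fit import *
s=settle(3)"
```

```text
t 26.57 p [467.9 102.1  49.7] jaw (np.float64(-91.07619531733388), array([ 0.0766, -0.0416, -0.9962])) w 85.1 F [ 0.6 -0.1  1. ] tips 0.011
```

play_rows([
  {"fingers": 1,"dx": 0,"dy": 0,"dz": 0,"turn": 0},
])

```text
clock: 26.65
position: [0.4687, 0.102, 0.0517]
ee_rot: [0.014, -0.7, 0.712, -0.042]
contact_force: [0.7, 0.6, 0.1]
width: 0.0756
```

```bash
python3 -c "
from fit import *
s=settle(8);p=s['position']
c=(.4645,.102)
over('fun.png',[(*c,.052,26,(255,255,0)),(*c,0,10,(255,255,0))],[.464,.102,.03],30,6)"
```

```text
t 27.05 p [469.4 102.2  51.8] jaw (np.float64(-91.06792965098747), array([ 0.0806, -0.0414, -0.9959])) w 50.4 F [-1.5 -0.5  7.8] tips 0.011
```

View pics/fun.png

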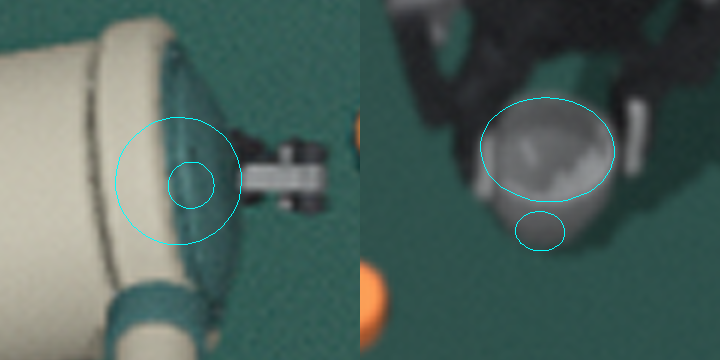

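Funnel held between the pads (scene, ~(547,150)). Lifting and carrying it to the stack.

play_rows([
  {"fingers": 1,"dx": 0,"dy": 0,"dz": 15,"turn": 0},
  {"fingers": 1,"dx": 0,"dy": 0,"dz": 35,"turn": 0},
  {"fingers": 1,"dx": 0,"dy": 0,"dz": 38,"turn": 0},
  {"fingers": 1,"dx": 0,"dy": 0,"dz": 38,"turn": 0},
  {"fingers": 1,"dx": 0,"dy": 0,"dz": 38,"turn": 0},
  {"fingers": 1,"dx": 0,"dy": 0,"dz": 38,"turn": 0},
  {"fingers": 1,"dx": -2,"dy": -20,"dz": 10,"turn": 0},
  {"fingers": 1,"dx": -3,"dy": -35,"dz": 0,"turn": 0},
  {"fingers": 1,"dx": -3,"dy": -35,"dz": 0,"turn": 0},
  {"fingers": 1,"dx": -3,"dy": -35,"dz": 0,"turn": 0},
  {"fingers": 1,"dx": -3,"dy": -35,"dz": 0,"turn": 0},
  {"fingers": 1,"dx": -3,"dy": -35,"dz": 0,"turn": 0},
  {"fingers": 1,"dx": -3,"dy": -35,"dz": 0,"turn": 0},
  {"fingers": 1,"dx": -3,"dy": -35,"dz": 0,"turn": 0},
  {"fingers": 1,"dx": -3,"dy": -35,"dz": 0,"turn": 0},
  {"fingers": 1,"dx": -3,"dy": -30,"dz": 0,"turn": 0},
  {"fingers": 1,"dx": -2,"dy": -20,"dz": 0,"turn": 0},
])

```text
clock: 28.57
position: [0.4289, -0.2573, 0.2917]
ee_rot: [0.021, -0.705, 0.707, -0.052]
contact_force: [0.2, 0.7, -0.6]
width: 0.0503
```

```bash
python3 -c "
from fit import *
s=settle(3)"
```

```text
t 28.72 p [ 429.3 -255.8  291.3] jaw (np.float64(-90.37305281200797), array([ 0.1036, -0.0426, -0.9937])) w 50.5 F [-0.1  0.1  0.6] tips 0.011
```

play_rows([
  {"fingers": 1,"dx": 6,"dy": -30,"dz": 0,"turn": 0},
  {"fingers": 1,"dx": 4,"dy": -20,"dz": 0,"turn": 0},
])

```text
clock: 28.88
position: [0.4381, -0.301, 0.2925]
ee_rot: [0.023, -0.706, 0.706, -0.05]
contact_force: [0.5, 0.2, -0.2]
width: 0.0502
```

```bash
python3 -c "
from fit import *
s=settle(2)"
```

```text
t 28.98 p [ 438.3 -301.6  292. ] jaw (np.float64(-90.24800161119464), array([ 0.1034, -0.0375, -0.9939])) w 50.3 F [-0.3  0.5 -0.9] tips 0.011
```

play_rows([
  {"fingers": 1,"dx": 2,"dy": -2,"dz": -33,"turn": 0},
])

```text
clock: 29.07
position: [0.4433, -0.3049, 0.2649]
ee_rot: [0.024, -0.705, 0.706, -0.056]
contact_force: [0.9, -0.4, -0.2]
width: 0.05
```

```bash
python3 -c "
from fit import *
s=settle(2);p=s['position'];f=p[2]-.051
q=(p[0]-.0045,p[1])
over('held5.png',[(*q,f+.052,26,(255,255,0)),(*q,f+.012,17.5,(255,255,0)),(*q,f,10,(255,255,0)),(.4355,-.309,.190,17.5,(255,0,255)),(.4355,-.309,.166,17.5,(255,0,255))],[.437,-.308,.205],30,6.6)"
```

```text
t 29.17 p [ 438.2 -299.9  255.3] jaw (np.float64(-90.17165042516253), array([ 0.0967, -0.0301, -0.9949])) w 50.1 F [-1.   0.9 -1.5] tips 0.011
```

View pics/held5.png

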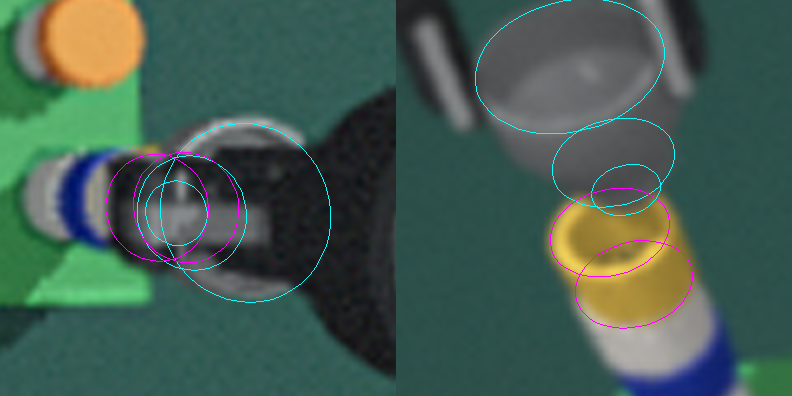

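Scene view: funnel above the yellow mouth (610,235), still ~7 mm short in y. Correcting, then one clean close look.

play_rows([
  {"fingers": 1,"dx": 1,"dy": -7,"dz": 0,"turn": 0},
])

```text
clock: 29.35
position: [0.4411, -0.307, 0.2602]
ee_rot: [-0.024, 0.706, -0.706, 0.049]
contact_force: [-0.3, 0.4, -0.0]
width: 0.0499
```

```bash
python3 -c "
from fit import *
s=settle(2);p=s['position'];f=p[2]-.051
d=get_image('scene');q=(p[0]-.0045,p[1])
h=sil(d,q,PR['funnel'],f)
for l in('funnel','strainer_yellow'):
  for m in masks_of(d,l)[:1]:
    v,u=np.nonzero(m['region']);print(l,m['p'],u.min(),u.max(),v.min(),v.max(),u.mean(),v.mean())
print('model',h.min(0),h.max(0),hc(h))
print('px/m',[(proj(d,np.array([*q,f])+e)-proj(d,[*q,f]))[0]*100 for e in np.eye(3)*.01])
print('nose',proj(d,[*q,f]),'rim',proj(d,[.4355,-.309,.19]))
u=proj(d,[.4355,-.308,.2])[0].astype(int)
im=d['pixels'][max(0,u[1]-25):u[1]+25,max(0,u[0]-25):u[0]+25,::-1];print(u)
cv2.imwrite('pics/held6.png',cv2.convertScaleAbs(cv2.resize(im,None,fx=11,fy=11,interpolation=cv2.INTER_CUBIC),alpha=1.4))"
```

```text
t 29.45 p [ 441.7 -309.2  260.5] jaw (np.float64(-90.14480334455195), array([ 0.1039, -0.0373, -0.9939])) w 50.0 F [ 0.  -0.6  0.2] tips 0.011
funnel 0.98 66 96 87 119 81.18724559023066 102.79511533242876
strainer_yellow 0.64 84 103 117 136 93.68531468531468 127.07342657342657
model [64.449455 87.07391 ] [ 96.67109 120.13407] [ 81.48798784 102.82488957]
px/m [array([ 33.22594203, 378.02933108]), array([527.03984863, -94.7299637 ]), array([-163.29167488, -350.918592  ])]
nose [[ 87.88819847 116.23462215]] rim [[ 91.02274626 122.23372693]]
[ 89 118]
```

View pics/held6.png

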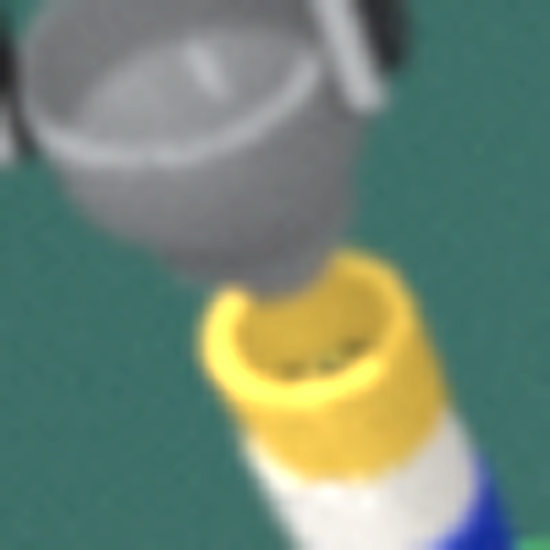

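Clean crop: funnel nose (287,290 in crop) above the yellow mouth (307,326), aligned within ~1–1.5 mm. Lowering.

play_rows([
  {"fingers": 1,"dx": 0,"dy": 0,"dz": -14,"turn": 0},
])

```text
clock: 29.68
position: [0.4426, -0.31, 0.2487]
ee_rot: [0.024, -0.706, 0.706, -0.052]
contact_force: [0.2, -0.2, 0.5]
width: 0.0501
```

```bash
python3 -c "
from fit import *
s=settle(2)"
```

```text
t 29.78 p [ 440.3 -308.   244.7] jaw (np.float64(-90.16905967876185), array([ 0.1008, -0.034 , -0.9943])) w 50.2 F [-0.6  0.  -0.8] tips 0.011
```

play_rows([
  {"fingers": 1,"dx": 0,"dy": -1.5,"dz": -4,"turn": 0},
])

```text
clock: 29.87
position: [0.4406, -0.3095, 0.2415]
ee_rot: [0.024, -0.706, 0.706, -0.048]
contact_force: [-0.0, 0.3, -0.0]
width: 0.0501
```

```bash
python3 -c "
from fit import *
s=settle(2)"
```

```text
t 29.97 p [ 440.1 -309.4  240.3] jaw (np.float64(-90.17363865748506), array([ 0.1   , -0.0334, -0.9944])) w 50.0 F [-0.8  0.3 -0.5] tips 0.011
```

play_rows([
  {"fingers": 1,"dx": 0,"dy": 0,"dz": -3,"turn": 0},
])

```text
clock: 30.05
position: [0.4404, -0.3098, 0.238]
ee_rot: [0.024, -0.706, 0.707, -0.048]
contact_force: [0.3, 0.3, -0.0]
width: 0.0501
```

```bash
python3 -c "
from fit import *
s=settle(2)"
```

```text
t 30.15 p [ 439.9 -309.3  237.1] jaw (np.float64(-90.17541408986264), array([ 0.0996, -0.033 , -0.9945])) w 50.3 F [ 0.6 -0.2 -1. ] tips 0.011
```

play_rows([
  {"fingers": 1,"dx": 0,"dy": 0,"dz": -3,"turn": 0},
])

```text
clock: 30.23
position: [0.4403, -0.3097, 0.2347]
ee_rot: [0.024, -0.706, 0.707, -0.048]
contact_force: [0.2, 0.5, 0.5]
width: 0.0505
```

```bash
python3 -c "
from fit import *
s=settle(2)"
```

```text
t 30.33 p [ 439.8 -309.2  233.7] jaw (np.float64(-90.17773301304156), array([ 0.0991, -0.0324, -0.9945])) w 50.2 F [-0.4  0.8 -0.3] tips 0.011
```

play_rows([
  {"fingers": 1,"dx": 0,"dy": 0,"dz": -3,"turn": 0},
])

```text
clock: 30.42
position: [0.4401, -0.3095, 0.2312]
ee_rot: [0.024, -0.706, 0.707, -0.047]
contact_force: [0.5, -1.2, -0.5]
width: 0.05
```

```bash
python3 -c "
from fit import *
s=settle(2)"
```

```text
t 30.52 p [ 439.8 -309.3  230.5] jaw (np.float64(-90.17654657563811), array([ 0.0991, -0.0325, -0.9945])) w 50.0 F [-0.2  0.4  0.4] tips 0.011
```

play_rows([
  {"fingers": 1,"dx": 0,"dy": 0,"dz": -2,"turn": 0},
])

```text
clock: 30.6
position: [0.4406, -0.3102, 0.2297]
ee_rot: [0.023, -0.706, 0.707, -0.048]
contact_force: [-0.8, 0.5, 13.4]
width: 0.0501
```

```bash
python3 -c "
from fit import *
s=settle(2)"
```

```text
t 30.7 p [ 440.6 -310.2  230. ] jaw (np.float64(-90.17908759692534), array([ 0.1016, -0.0354, -0.9942])) w 50.1 F [-0.9  0.4  5.4] tips 0.011
```

play_rows([
  {"fingers": 1,"dx": 0,"dy": 0,"dz": -2,"turn": 0},
])

```text
clock: 30.78
position: [0.4415, -0.3109, 0.2299]
ee_rot: [0.024, -0.706, 0.706, -0.05]
contact_force: [-0.9, 2.1, 10.6]
width: 0.0504
```

```bash
python3 -c "
from fit import *
s=settle(2)"
```

```text
t 30.88 p [ 441.4 -310.7  230. ] jaw (np.float64(-90.18650984869997), array([ 0.1044, -0.0375, -0.9938])) w 50.2 F [-1.   0.7  7.7] tips 0.011
```

play_rows([
  {"fingers": -1,"dx": 0,"dy": 0,"dz": 0,"turn": 0},
])

```text
clock: 30.97
position: [0.4416, -0.3108, 0.2306]
ee_rot: [0.024, -0.706, 0.706, -0.051]
contact_force: [-0.9, -0.0, -0.2]
width: 0.0609
```

```bash
python3 -c "
from fit import *
s=settle(8)"
```

```text
t 31.37 p [ 441.3 -310.6  229.6] jaw (np.float64(-90.18645997699686), array([ 0.104 , -0.037 , -0.9939])) w 85.1 F [ 0.1 -0.  -0.6] tips 0.011
```

play_rows([
  {"fingers": -1,"dx": 0,"dy": 0,"dz": 15,"turn": 0},
  {"fingers": -1,"dx": 0,"dy": 0,"dz": 25,"turn": 0},
  {"fingers": -1,"dx": 0,"dy": 0,"dz": 30,"turn": 0},
  {"fingers": -1,"dx": 0,"dy": 20,"dz": 5,"turn": 0},
  {"fingers": -1,"dx": 0,"dy": 38,"dz": 0,"turn": 0},
  {"fingers": -1,"dx": 0,"dy": 38,"dz": 0,"turn": 0},
  {"fingers": -1,"dx": 0,"dy": 38,"dz": 0,"turn": 0},
  {"fingers": -1,"dx": 0,"dy": 38,"dz": 0,"turn": 0},
  {"fingers": -1,"dx": 0,"dy": 38,"dz": 0,"turn": 0},
  {"fingers": -1,"dx": 0,"dy": 38,"dz": 0,"turn": 0},
  {"fingers": -1,"dx": 0,"dy": 38,"dz": 0,"turn": 0},
  {"fingers": -1,"dx": 0,"dy": 38,"dz": 0,"turn": 0},
])

```text
clock: 32.37
position: [0.4393, 0.0177, 0.3052]
ee_rot: [0.024, -0.7, 0.712, -0.05]
contact_force: [0.5, -0.1, -0.5]
width: 0.0857
```

```bash
python3 -c "
from fit import *
s=settle(3)
b=(.4355,-.309)
over('final.png',[(*b,.230,26,(255,255,0)),(*b,.190,17.5,(255,255,0)),(*b,.166,17.5,(255,0,255)),(*b,.142,17.5,(255,0,255)),(*b,.118,17.5,(255,0,255))],[.437,-.308,.17],30,6.6)
d=get_image('scene');h=sil(d,b,PR['funnel'],.178);m=masks_of(d,'funnel')[0];v,u=np.nonzero(m['region']);print(u.min(),u.max(),v.min(),v.max(),h.min(0),h.max(0))
ds=[get_image('top'),d]
for l,g in(('loose_cap',(.484,.012)),('dish',(.617,-.1345))):
    try: x,e=locate(ds,l,g);print(l,x.round(4),[i.round(4) for i in e])
    except Exception as ex: print(l,ex)
"
```

```text
t 32.52 p [439.4  18.8 305.1] jaw (np.float64(-90.72928334539742), array([ 0.1033, -0.0375, -0.9939])) w 85.3 F [-0.4 -0.2 -0.3] tips 0.011
72 101 99 128 [70.46703 98.30484] [101.524956 130.05257 ]
loose_cap [0.4912 0.0111] [array([0.4959, 0.0082]), array([0.4839, 0.0142])]
dish [ 0.62   -0.1347] [array([ 0.62  , -0.1347])]
```

View pics/final.png

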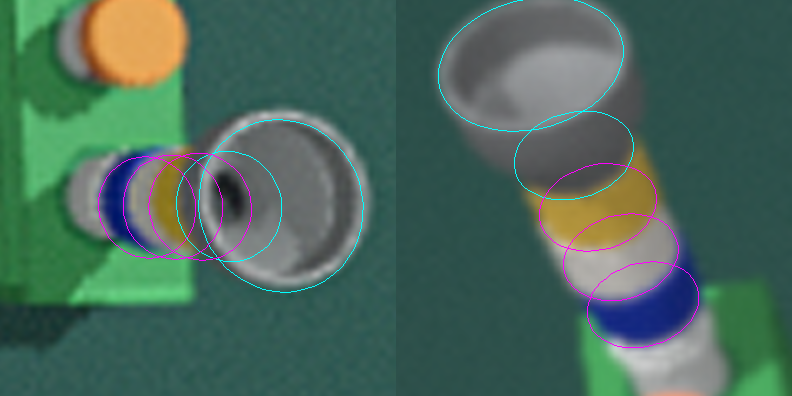

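```bash
python3 -c "
from h import *
st();print(sign_off())"
```

```text
t 32.97 p [439.9  14.9 305. ] jaw (np.float64(-91.23449266032779), array([ 0.1027, -0.0387, -0.994 ])) w 85.6 F [-0.3 -0.7  0.7] tips 0.011
the job is handed in; nothing more can be done
None
```

The cascade is built on the open tube in the order asked: blue, white, yellow, then the grey funnel. Each was pushed down until it met the rim and then let go. I handed the job in at about 33 s with the arm clear of everything.

**Stack:** In the last two views every part sat at its seated height and straight, within about 1 px of the model. The parts are slightly off-centre, about 1 mm, within the play of the cups. Contact forces while seating were 13–35 N.

**Dish:** It was found where it started, to within 1–3 mm, though only in the top view in the last check.

**Loose cap:** The last check disagreed. The scene camera gives its x as before (0.484), with y 2 mm off the first top-view fit. The top camera's fit was about 12 mm off. I put that down to the gripper hanging over the cap in that view and did not check it further. The arm never went down close to the cap.

**Tool tilt:** The tool drifted to about 6° off vertical during the row-by-row moves. The drift was mostly about the jaw axis, so the parts still went in straight.

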